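# Crank the tray tipper to its stop, then back off a quarter turn

## Task

Stand the grey bin on the table under the tray's spout, then crank the tipper's wheel clockwise by its handle until you feel the stop, so that all four coin cells slide out into the bin. Then back the wheel off a quarter turn so that the screw does not jam, let go, and leave the other things on the bench where they lie.

Things in the scene. Friction and masses are not known exactly. Their poses are not given: they have to be found in the camera images.
- hub (a point): Centre of the tipper's bare aluminium crank wheel (rim 102 mm over all, 12 mm thick, three spokes), 165 mm above the table. z is the wheel's axis, pointing up out of the wheel and leaning 30 degrees from vertical, away from the tray. x and y turn with the wheel.
- handle (a point): Black crank handle, a freely spinning 18 mm cylinder standing on the wheel's rim parallel to its axis, from 10 to 62 mm above the rim's plane. This point: on the handle's axis, 36 mm above the rim's plane, 45 mm out from the wheel's axis; z towards its free end. As it spins, a gripper can carry it round without turning.
- nut (a joint): Travel of the jack's nut inside the gearbox, m, growing as the wheel is turned clockwise (looking down onto it, against hub z), only 1 mm a turn: far too fine to set the wheel by. Clockwise tips the tray, from about level to 40 degrees. The wheel has two to three turns to go to a hard stop, whose place must be felt; it takes 2 to 5 N at the handle and stays where left.
- drop_point (a point): Point on the table just outside the tray's spout: the centre of the free place for the bin's middle, with the bin's y axis along this point's y, which points level straight away from the tray. The tipper's base plate ends 75 mm from the point on its -y side, so a bin 120 mm long has 15 mm to spare there.
- spout (a point): Middle of the spout's lip on the tray, on its floor, 104 mm above the table while level, dipping about 25 mm as the tray tips; the mouth is 50 mm wide. y points out of the spout. The tray is a 150 mm square steel pan with 18 mm walls standing cornerwise; its far corner, 214 mm back from the lip, rises to about 230 mm above the table.
- bin_mid (a point): Grey open parts bin, loose on the table: 100 mm along x, 120 mm along y, 55 mm high, 4 mm walls, about 180 g. Origin at its centre, half-way up (27.5 mm over the table); z up. A grip lug stands on the middle of its +y end wall.
- bin_lug (a point): Grip lug of the bin: an upright plate 10 mm thick (along x) sticking 32 mm out of the +y end wall, from 2 to 50 mm above the bin's underside. This point: mid-thickness, 78 mm from the bin's centre along +y, 30 mm above the underside; axes as the bin's.
- cell0_mid (a point): Coin cell, a plain steel disc 24 mm in diameter and 7.8 mm high, lying in the tray; origin at its centre.
- cell0: The same coin cell; origin under its middle.
- cell1_mid (a point): Coin cell, a plain steel disc 24 mm in diameter and 7.8 mm high, lying in the tray; origin at its centre.
- cell1: The same coin cell; origin under its middle.
- cell2_mid (a point): Coin cell, a plain steel disc 24 mm in diameter and 7.8 mm high, lying in the tray; origin at its centre.
- cell2: The same coin cell; origin under its middle.
- cell3_mid (a point): Coin cell, a plain steel disc 24 mm in diameter and 7.8 mm high, lying in the tray; origin at its centre.
- cell3: The same coin cell; origin under its middle.
- ruler: Bystander: steel rule, 155 x 26 x 4 mm, flat on the cutting mat; origin under its middle.
- knife: Bystander: utility knife, 180 mm long, 14 mm high, on the cutting mat; origin under its middle.
- tape: Bystander: roll of white tape lying flat, 72 mm across, 18 mm high; origin under its middle.
- wrench: Bystander: small open-ended wrench, 120 mm long, lying on the tipper's base plate beside the wheel's post; origin under its middle.

How it is judged:
On the way:
1. the wheel is cranked right up against its stop (value of joint nut above 0.00272 m), for 0.1 s.
At the end, for the whole second after the job is handed in: The wheel is at rest 68 to 112 degrees back from its stop; all four coin cells lie at rest inside the bin; the bin stands upright on the table (value of joint nut between 0.00244 and 0.00256 m and angle between bin_mid's own z axis and vertical below 0.08 rad and height (world z) of bin_mid below 0.035 m and x of cell0_mid in the frame of bin_mid between -0.05 and 0.05 m and y of cell0_mid in the frame of bin_mid between -0.06 and 0.06 m and z of cell0_mid in the frame of bin_mid between -0.03 and 0.02 m and linear speed of each of cell0, cell1, cell2, cell3 below 0.03 m/s and x of cell1_mid in the frame of bin_mid between -0.05 and 0.05 m and y of cell1_mid in the frame of bin_mid between -0.06 and 0.06 m and z of cell1_mid in the frame of bin_mid between -0.03 and 0.02 m and x of cell2_mid in the frame of bin_mid between -0.05 and 0.05 m and y of cell2_mid in the frame of bin_mid between -0.06 and 0.06 m and z of cell2_mid in the frame of bin_mid between -0.03 and 0.02 m and x of cell3_mid in the frame of bin_mid between -0.05 and 0.05 m and y of cell3_mid in the frame of bin_mid between -0.06 and 0.06 m and z of cell3_mid in the frame of bin_mid between -0.03 and 0.02 m); the robot touches nothing.
It fails at once if a bystander (ruler, knife, tape or wrench) is moved more than 30 mm (distance of any of ruler, knife, tape, wrench from where it was at the start of the episode above 0.03 m).
It also fails if it takes over 72 s, if anything falls off the work surface, if the arm or the gripper's body presses on something with over 40 N, if the wrist force passes 120 N, or if a joint passes its speed limit or range.

## Robot

A 6-joint arm with a two-finger parallel gripper is mounted at the origin on the work surface. World frame = base frame: x ahead of the robot, y to its left, z up, the work surface at z = 0. Lengths are in m, angles in rad, forces in N, time in s.
With the tool pointing down it reaches from about 0.3 to 0.875 m from the base axis. Payload 6.4 kg.
Tool frame: the origin (TCP) lies at the very end of the fingers, on their centre line; the grasp point (between the pads) lies 19 mm behind it; z points along the fingers, y is the direction in which the jaws open and shut (so a half turn about z gives the same grasp; the last joint's range is limited). The gripper opens to 88 mm and grips with 3 to 60 N. Pads are 18 mm wide; open, the fingers measure 123 mm over their backs; the gripper's body (75 mm by 187 mm) begins 45 mm behind the grasp point.
Start: joints at [-1.442, 0.181, 1.607, -0, 1.354, -0.206], TCP at [0.189, -0.543, 0.239] pointing down, gripper open.
Joint ranges: [-2.99, 2.99], [-0.89, 2.07], [0.3, 2.58], [-1.14, 4.28], [0, 2.63], [-3.12, 3.12]. Speed limits (rad/s): [2.57, 2.57, 3.01, 3.14, 3.14, 3.14].

## Interface

Orientations are given as a 3x3 rotation matrix whose columns are the frame's x, y, z axes.
In Python, from workcell import r gives the robot as it stands.
- The arm moves only by the shell command python3 -m jog 'ROWS' [OPENING]. ROWS is JSON, a list of rows, each an object with "dp": the shift along the tool's x, y, z in m, a list of three; "roll": the turn about the tool's z in rad. A call has 1 to 20 rows; each row is the pose to reach, as a shift and turn from the pose commanded when the call began, along the tool's axes at that moment; what a row does not reach only later rows make up. A row lasts 1/8 s, in which the tool goes at most 62.5 mm and 10.7 degrees, less where a joint would pass 70% of its speed; a pose out of reach is approached as far as the arm can. A call with a gripper value outside its range is refused whole. OPENING is the finger opening in m, from 0 to 0.0881, set as the call begins (- or left out, the last holds). The fingers move at their own pace and stop on an object; the grip force is fixed at half the most. Time passes only in rows, so rows that repeat a pose let the fingers close. It gives the time, the measured TCP pose, the force and the opening at its end, in the units of the state.
- r.get_obs(): the state, without advancing time (a new reading comes with each control period).
- r.camera(name): name is "side" or "top" or "wrist"; returns a dict with "img" (420x560x3 uint8, blue, green, red), "intrinsics" (3x3 intrinsics, pixels), "position" and "orientation" of the camera in the world; the wrist camera has in their place "hand_eye" (4x4, takes a point from camera to tool coordinates, whose origin is the TCP and whose axes are the flange's). Camera axes: x right, y down, z forward; pixel columns grow to the right and rows downward; lengths in m; the calibration is good to about 2 mm. A picture is of the moment at which its call begins: read the wrist's pose just before it. There is no depth.
- r.close_job(): hands the job in, once; it reports no verdict.
The state is a dict: "clock": time; "joint_pos": joint angles; "qvel": joint speeds; "effort": joint torques, N m; "tcp_pos": TCP position; "tool_rot": TCP orientation; "wrist_force": force on the tool from outside, world axes, zero at the start; "moment": the same for the moment, N m; "grip_width": finger opening in m.
Only numpy, scipy, OpenCV 4.12 (cv2) and the standard library are available. Lean on these libraries where they do the work, as an engineer would, in place of code of your own. Each camera call takes 0.05 s, during which the arm holds its last target.

## Working session

There is one attempt and no reset: what is moved stays moved. The work goes in short steps, Python scripts to look and compute and a shell command to move; the robot and the scene stay as the last step left them, time stands still between calls to the robot, and variables do not carry over. Pictures are saved under pics/ and viewed, and the job is handed in when it is done.

```bash
ls -la; mkdir -p pics
python3 - <<'E'
from workcell import r
import cv2, numpy as np
o=r.get_obs(); print(o)
for n in ["side","top","wrist"]:
    c=r.camera(n); cv2.imwrite(f"pics/{n}0.png",c["img"])
    print(n,{k:np.round(v,4).tolist() for k,v in c.items() if k!="img"})
E
```

```text
total 12
drwxr-xr-x  3 agent agent 4096 Dec  7 09:31 .
drwxr-xr-x 23 root  root  4096 Dec  7 09:31 ..
drwxr-xr-x  2 agent agent 4096 Dec  7 09:31 pics
{'clock': 0.0, 'joint_pos': array([-1.44228600e+00,  1.81528598e-01,  1.60799011e+00, -2.08879457e-05,
        1.35378296e+00, -2.06290181e-01]), 'qvel': array([-0.00055126, -0.00011331, -0.00063108,  0.0002291 ,  0.00141212,
        0.00066143]), 'effort': array([ 1.29421802e-03, -4.33865511e+01, -3.41849685e+01,  7.00641191e-02,
        3.86505830e-02, -1.37217239e-04]), 'tcp_pos': array([ 0.18888078, -0.54253504,  0.23782578]), 'tool_rot': array([[ 9.44474432e-01,  3.28584828e-01, -2.39252532e-04],
       [ 3.28584749e-01, -9.44472974e-01,  1.69231323e-03],
       [ 3.30100902e-04, -1.67696131e-03, -9.99998539e-01]]), 'wrist_force': array([-0.3209078 ,  0.70480354, -0.19386118]), 'moment': array([-0.00289968,  0.02285291, -0.03364553]), 'grip_width': 0.08823617023638328}
side {'intrinsics': [[422.8651, 0.0, 283.3969], [0.0, 422.8651, 207.3906], [0.0, 0.0, 1.0]], 'position': [-0.1079, 0.7811, 0.7524], 'orientation': [[-0.8082, -0.3051, 0.5038], [-0.589, 0.4131, -0.6946], [0.0038, -0.8581, -0.5135]]}
top {'intrinsics': [[412.5074, 0.0, 280.5152], [0.0, 412.5074, 212.0502], [0.0, 0.0, 1.0]], 'position': [0.4494, -0.0822, 1.1989], 'orientation': [[-0.0081, -0.9958, 0.0913], [-0.9999, 0.0068, -0.0136], [0.013, -0.0914, -0.9957]]}
wrist {'intrinsics': [[309.6509, 0.0, 276.1703], [0.0, 309.6509, 209.2036], [0.0, 0.0, 1.0]], 'hand_eye': [[0.0003, -0.9592, -0.2828, 0.0744], [1.0, 0.0002, 0.0005, 0.0004], [-0.0004, -0.2828, 0.9592, -0.1445], [0.0, 0.0, 0.0, 1.0]]}
```

View pics/side0.png

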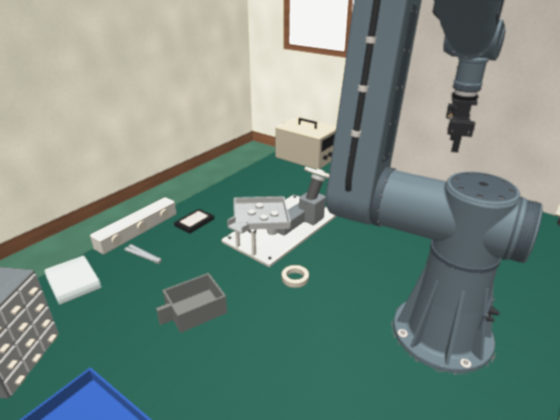

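View pics/top0.png

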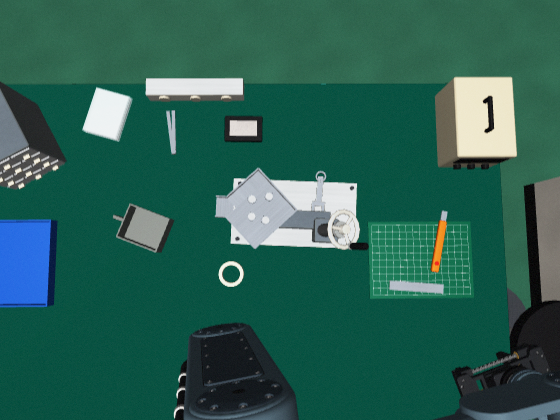

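View pics/wrist0.png

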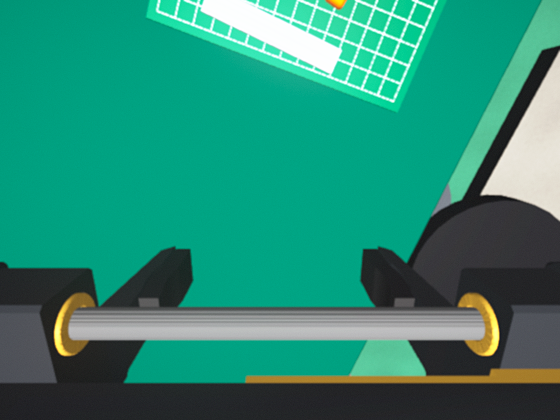

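Run:
```python
import cv2
t=cv2.imread("pics/top0.png"); s=cv2.imread("pics/side0.png")
def crop(im,x0,y0,w,h,k,n):
    c=cv2.resize(im[y0:y0+h,x0:x0+w],None,fx=k,fy=k,interpolation=cv2.INTER_CUBIC)
    for i in range(0,w,10):
        cv2.line(c,(i*k,0),(i*k,4 if (x0+i)%50 else 10),(0,0,255),1)
        if (x0+i)%20==0: cv2.putText(c,str(x0+i),(i*k,20),0,.4,(0,255,255),1)
    for i in range(0,h,10):
        cv2.line(c,(0,i*k),(4,i*k),(0,0,255),1)
        if (y0+i)%20==0: cv2.putText(c,str(y0+i),(6,i*k+4),0,.4,(0,255,255),1)
    cv2.imwrite(f"pics/{n}.png",c)
crop(t,100,160,130,100,6,"t_bin")
crop(t,210,160,130,100,6,"t_tray")
crop(t,290,160,90,100,6,"t_wheel")
crop(s,150,260,100,80,7,"s_bin")
crop(s,210,160,130,110,6,"s_tip")
```

```text
(no output)
```

View pics/t_bin.png

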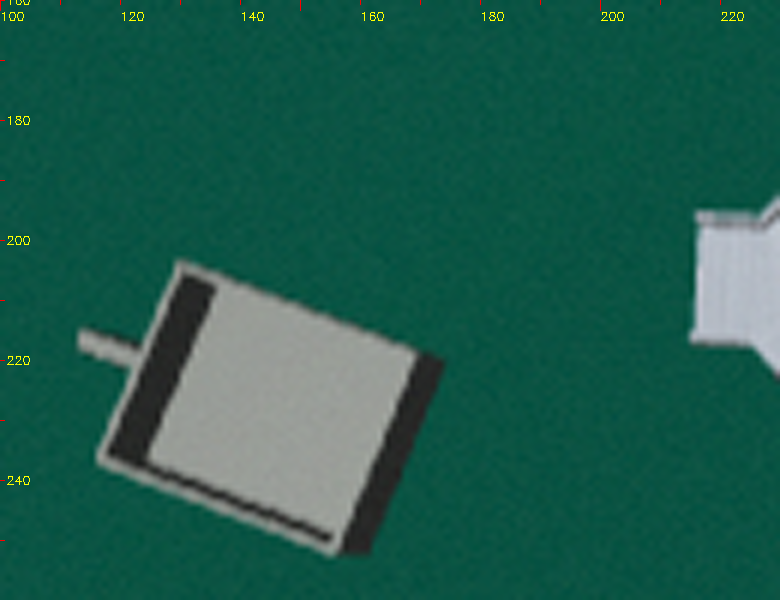

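View pics/t_tray.png

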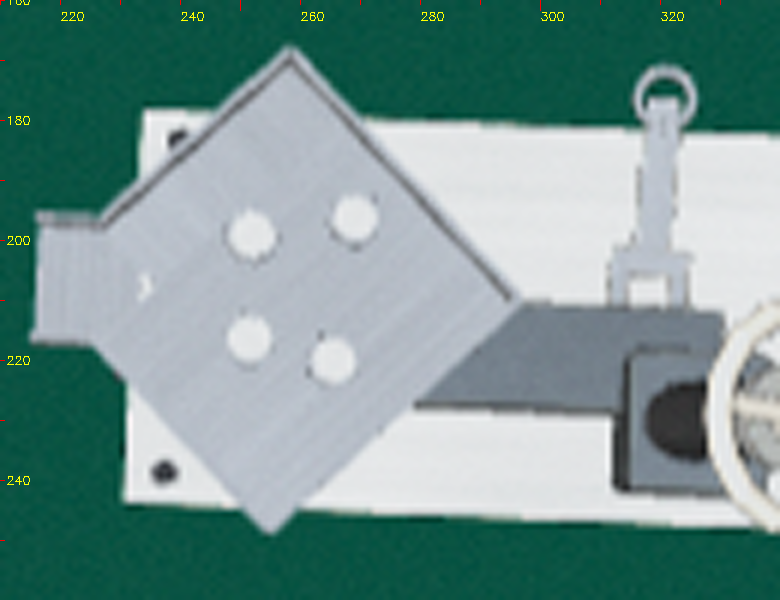

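View pics/t_wheel.png

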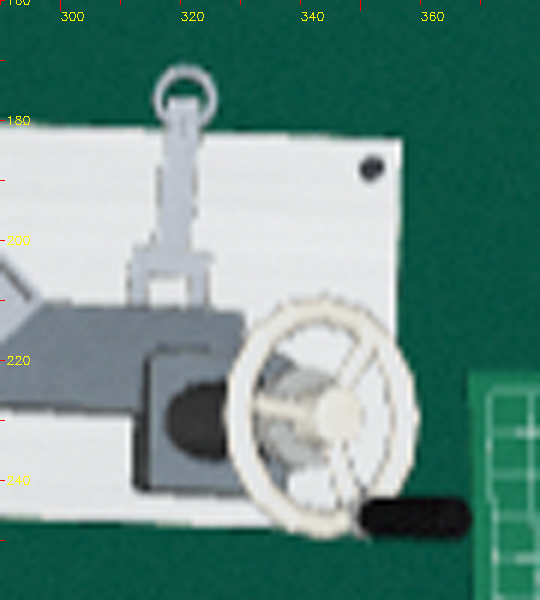

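View pics/s_bin.png

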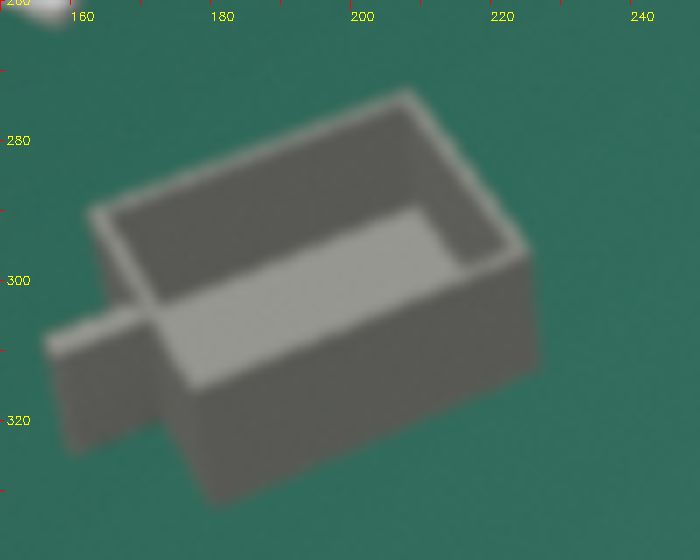

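View pics/s_tip.png

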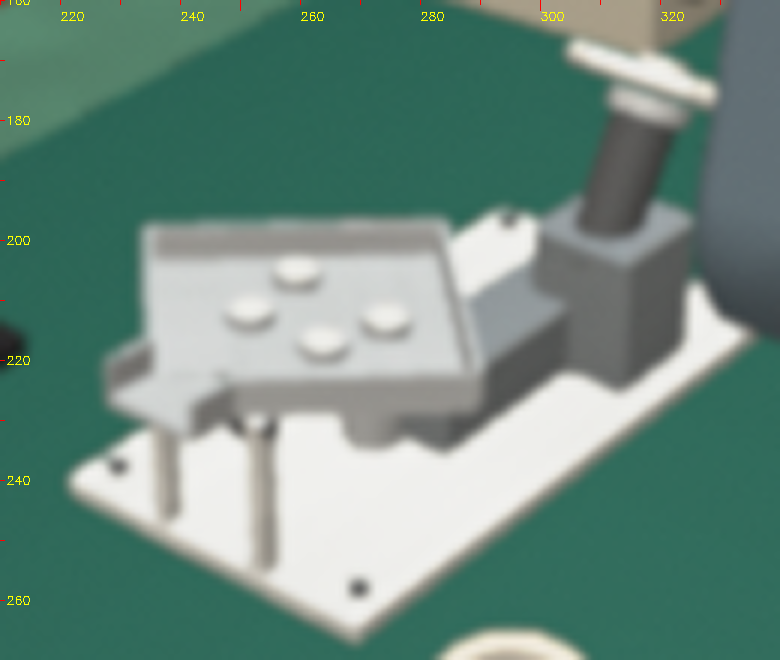

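```bash
cat > h.py <<'E'
import numpy as np, json
from workcell import r
CAM={'side':dict(K=[[422.8651,0,283.3969],[0,422.8651,207.3906],[0,0,1]],p=[-0.1079,0.7811,0.7524],R=[[-0.8082,-0.3051,0.5038],[-0.589,0.4131,-0.6946],[0.0038,-0.8581,-0.5135]]),
'top':dict(K=[[412.5074,0,280.5152],[0,412.5074,212.0502],[0,0,1]],p=[0.4494,-0.0822,1.1989],R=[[-0.0081,-0.9958,0.0913],[-0.9999,0.0068,-0.0136],[0.013,-0.0914,-0.9957]])}
HE=np.array([[0.0003,-0.9592,-0.2828,0.0744],[1,0.0002,0.0005,0.0004],[-0.0004,-0.2828,0.9592,-0.1445],[0,0,0,1]])
WK=np.array([[309.6509,0,276.1703],[0,309.6509,209.2036],[0,0,1]])
def wcam(tcp,rot):
    T=np.eye(4);T[:3,:3]=rot;T[:3,3]=tcp
    C=T@HE
    return dict(K=WK,p=C[:3,3],R=C[:3,:3])
def C(c):
    c=CAM[c] if isinstance(c,str) else c
    return [np.array(c[k],float) for k in('K','p','R')]
def proj(c,P):
    K,p,R=C(c); q=(np.atleast_2d(P)-p)@R; q=q/q[:,2:]; return (q@K.T)[:,:2]
def ray(c,uv):
    K,p,R=C(c); d=R@np.linalg.solve(K,[uv[0],uv[1],1]); return p,d/np.linalg.norm(d)
def atz(c,uv,z):
    p,d=ray(c,uv); return p+d*(z-p[2])/d[2]
def tri(*cu):
    A=0;b=0
    for c,uv in cu:
        p,d=ray(c,uv);M=np.eye(3)-np.outer(d,d);A=A+M;b=b+M@p
    X=np.linalg.solve(A,b)
    return X,[np.round(proj(c,X)[0]-uv,1).tolist() for c,uv in cu]
E
python3 - <<'E'
from h import *
from scipy.optimize import least_squares
np.set_printoptions(precision=4,suppress=True)
hx,hy=.05,.06
obs=[('top',(130,203.7),(hx,hy,1)),('top',(116.3,236.7),(-hx,hy,1)),('top',(156.2,252.5),(-hx,-hy,1)),('top',(170,218.7),(hx,-hy,1)),
('top',(173.8,220),(hx,-hy,0)),('top',(161.7,252.2),(-hx,-hy,0)),('top',(113,215.3),(.005,.092,.05/.055)),('top',(113,218.5),(-.005,.092,.05/.055)),]
f=[('side',(162.9,290),1),('side',(208.6,272.6),1),('side',(226,295.7),1),('side',(177.4,315.7),1),('side',(181.4,332.4),0),('side',(227.1,312.9),0)]
a=atz('top',(130,203.7),.055);b=atz('top',(116.3,236.7),.055);c=atz('top',(156.2,252.5),.055)
print(a,b,c,np.linalg.norm(a-b),np.linalg.norm(c-b))
# side order: find corners by nearest after init
def fit(obs,useh):
    def res(q):
        x,y,t,h,z0=q;R=np.array([[np.cos(t),-np.sin(t)],[np.sin(t),np.cos(t)]])
        o=[]
        for c,uv,(u,v,k) in obs:
            P=np.append(R@[u,v]+[x,y],z0+k*h); o+=list(proj(c,P)[0]-uv)
        return np.array(o)
    s=least_squares(res,[.45,.27,-.3,.055,0]); return s.x,res(s.x).reshape(-1,2)
x,e=fit(obs,0);print(x,e.round(1).tolist())
t=x[2];R=np.array([[np.cos(t),-np.sin(t)],[np.sin(t),np.cos(t)]])
for n,uv,k in f:
    best=min([(u,v) for u in(hx,-hx) for v in(hy,-hy)],key=lambda w:np.linalg.norm(proj(n,np.append(R@w+x[:2],k*.055))[0]-uv))
    obs.append((n,uv,(*best,k)));print(best,k)
x,e=fit(obs,0);print(x,e.round(1).tolist())
print('lip',tri(('top',(216.3,195.8)),('side',(227.8,227))),tri(('top',(215.5,216.7)),('side',(240.8,232.8))))
print('plate',tri(('top',(233.7,178.3)),('side',(221.7,240.3))),tri(('top',(230.5,243.8)),('side',(269.2,266.7))))
for z in (0,.01): print('plate z',z,atz('top',(233.7,178.3),z),atz('top',(230.5,243.8),z),atz('top',(357,183.3),z))
print('tape',atz('top',(231,274),.01))
print('hub',atz('top',(345,229),.165), 'farcorner',atz('top',(295.5,209.5),.12))
E
```

```text
[0.5805 0.32   0.055 ] [0.4892 0.3553 0.055 ] [0.445  0.2449 0.055 ] 0.0978341202516077 0.11890460531932179
[ 0.5135  0.2864 -0.3626  0.0507 -0.0088] [[-0.1, 0.1], [-0.0, 0.6], [0.2, -0.2], [-0.3, -0.0], [0.3, -0.0], [-0.3, -0.0], [0.8, -0.3], [-0.6, -0.2]]
(0.05, 0.06) 1
(0.05, -0.06) 1
(-0.05, -0.06) 1
(-0.05, 0.06) 1
(-0.05, 0.06) 0
(-0.05, -0.06) 0
[ 0.5144  0.2846 -0.3678  0.0543 -0.0026] [[-0.6, -0.6], [-0.8, 0.0], [-0.3, -0.4], [-0.5, -0.5], [0.5, -0.3], [-0.4, -0.2], [0.2, -1.1], [-1.2, -0.9], [0.7, 0.3], [0.6, 0.5], [0.6, 0.2], [1.2, 0.1], [0.1, 0.4], [1.0, -0.4]]
lip (array([0.5955, 0.0749, 0.0985]), [[-0.1, -0.1], [0.1, 0.0]]) (array([0.5411, 0.0778, 0.1022]), [[-0.7, -0.9], [1.1, 0.1]])
plate (array([0.6602, 0.0386, 0.0049]), [[-0.4, -0.4], [0.5, 0.1]]) (array([0.4697, 0.048 , 0.    ]), [[-0.4, -0.6], [0.7, 0.1]])
plate z 0 [0.6598 0.0381 0.    ] [0.4681 0.0469 0.    ] [ 0.6428 -0.3245  0.    ]
plate z 0.01 [0.6581 0.0371 0.01  ] [0.4679 0.0458 0.01  ] [ 0.6412 -0.3225  0.01  ]
tape [0.382  0.0442 0.01  ]
hub [ 0.5003 -0.258   0.165 ] farcorner [ 0.5548 -0.1364  0.12  ]
```

```bash
cat >> h.py <<'E'
def go(tgt,yaw=None,tcp=None,rot=None):
    """print dp, roll to bring TCP to tgt; yaw = world angle (rad) of tool y (mod pi)"""
    o=r.get_obs(); tcp=o['tcp_pos'];rot=o['tool_rot']
    dp=rot.T@(np.array(tgt)-tcp); out=[round(float(v),4) for v in dp]
    roll=0
    if yaw is not None:
        cur=np.arctan2(rot[1,1],rot[0,1]); d=(yaw-cur+np.pi/2)%np.pi-np.pi/2; roll=-d
    print('dp',out,'dist',round(float(np.linalg.norm(dp)),3),'roll',round(float(roll),3),'(other',round(float(roll-np.sign(roll)*np.pi),3),') q6',round(float(o['joint_pos'][5]),3),'t',round(float(o['clock']),2))
def st():
    o=r.get_obs(); print('t',round(float(o['clock']),2),'tcp',np.round(o['tcp_pos'],4),'F',np.round(o['wrist_force'],1),'w',round(float(o['grip_width']),4),'q',np.round(o['joint_pos'],2),'yaw',round(float(np.arctan2(o['tool_rot'][1,1],o['tool_rot'][0,1])),3))
def snap(name,fn,k=1):
    import cv2,pickle
    o=r.get_obs(); c=r.camera(name); cv2.imwrite(f'pics/{fn}.png',c['img']); pickle.dump((o['tcp_pos'],o['tool_rot']),open(f'pics/{fn}.pkl','wb'))
def W(fn):
    import pickle; return wcam(*pickle.load(open(f'pics/{fn}.pkl','rb')))
E
python3 -c "
from h import *
go((.37,-.36,.34)); go((.42,-.2,.34))"
```

```text
dp [0.2311, -0.1132, -0.1018] dist 0.277 roll 0.0 (other 0.0 ) q6 -0.206 t 0.15
dp [0.3309, -0.2478, -0.1016] dist 0.426 roll 0.0 (other 0.0 ) q6 -0.206 t 0.15
```

```bash
python3 -m jog '[{"dp":[0.03,-0.02,-0.05],"roll":0},{"dp":[0.08,-0.04,-0.1],"roll":0},{"dp":[0.13,-0.07,-0.1],"roll":0},{"dp":[0.18,-0.09,-0.1],"roll":0},{"dp":[0.23,-0.113,-0.1],"roll":0},{"dp":[0.23,-0.113,-0.1],"roll":0}]'; python3 -c "
from h import *
st();snap('wrist','w1')"
```

```text
clock: 0.9
tcp_pos: [0.3712, -0.3581, 0.3387]
tool_rot: [[0.943, 0.334, 0.0], [0.334, -0.943, 0.001], [0.001, -0.0, -1.0]]
wrist_force: [0.5, -0.4, -0.2]
grip_width: 0.0883
t 0.9 tcp [ 0.3712 -0.3581  0.3387] F [ 0.5 -0.4 -0.2] w 0.0883 q [-1.   -0.02  1.62  0.    1.54  0.23] yaw -1.231
```

```bash
python3 -m jog '[{"dp":[0.05,-0.065,0],"roll":0},{"dp":[0.1,-0.135,0],"roll":0},{"dp":[0.1,-0.135,0],"roll":0},{"dp":[0.1,-0.135,0],"roll":0}]'; python3 -c "
from h import *
st();snap('wrist','w2')"
```

```text
clock: 1.45
tcp_pos: [0.4191, -0.1995, 0.3388]
tool_rot: [[0.944, 0.331, 0.0], [0.331, -0.944, -0.0], [0.0, 0.0, -1.0]]
wrist_force: [-0.2, -0.2, 0.3]
grip_width: 0.0882
t 1.45 tcp [ 0.4191 -0.1995  0.3388] F [-0.2 -0.2  0.3] w 0.0882 q [-0.7  -0.15  1.74 -0.    1.55  0.53] yaw -1.234
```

View pics/w1.png

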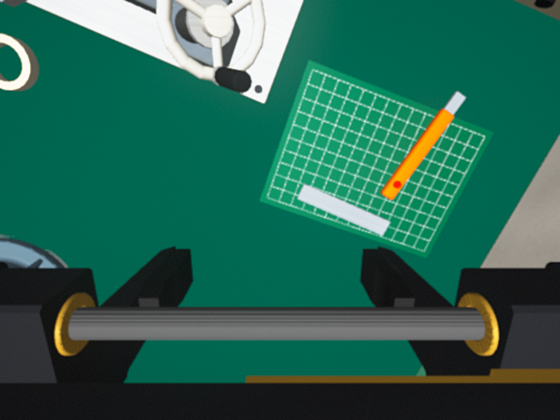

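View pics/w2.png

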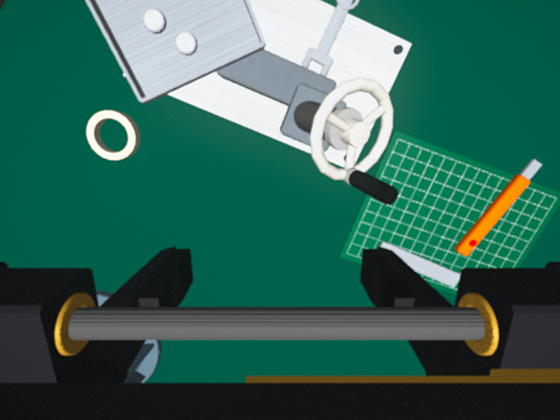

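```bash
cat >> h.py <<'E'
def crop(fn,x0,y0,w,h,k,out):
    import cv2
    im=cv2.imread(f'pics/{fn}.png')
    c=cv2.resize(im[y0:y0+h,x0:x0+w],None,fx=k,fy=k,interpolation=cv2.INTER_CUBIC)
    for i in range(0,w):
        if (x0+i)%10==0:
            cv2.line(c,(i*k,0),(i*k,8),(0,0,255),1); cv2.putText(c,str(x0+i),(i*k,20),0,.4,(0,0,255),1)
    for i in range(0,h):
        if (y0+i)%10==0:
            cv2.line(c,(0,i*k),(8,i*k),(0,0,255),1); cv2.putText(c,str(y0+i),(10,i*k+4),0,.4,(0,0,255),1)
    cv2.imwrite(f'pics/{out}.png',c)
E
python3 -c "
from h import *
crop('w1',150,0,130,100,6,'w1c');crop('w2',295,65,120,150-10,5,'w2c')"
```

```text
(no output)
```

View pics/w1c.png

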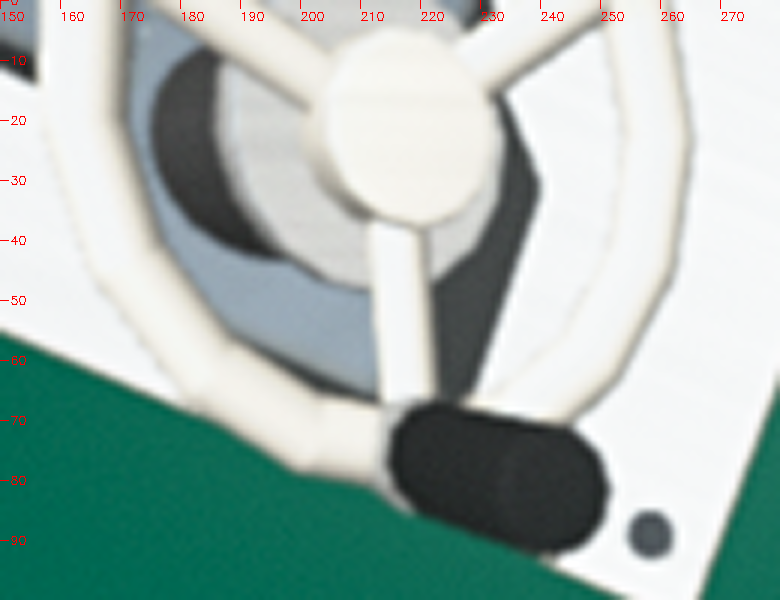

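View pics/w2c.png

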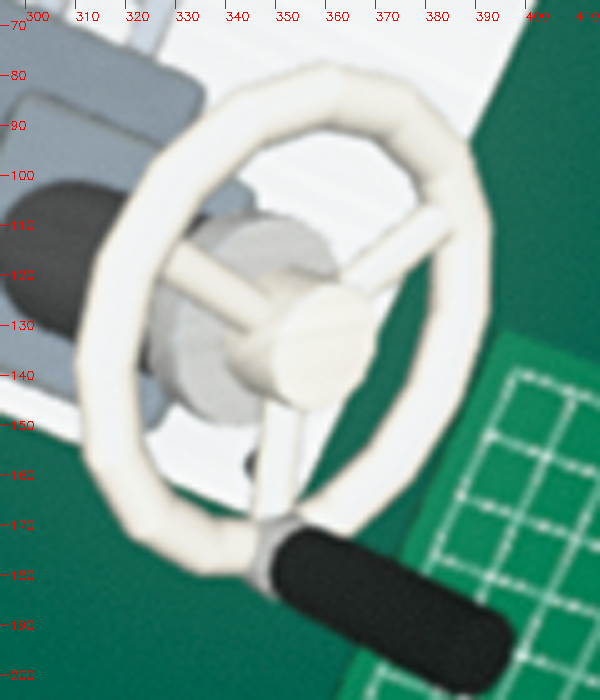

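```bash
cat > fit.py <<'E'
from h import *
from scipy.optimize import least_squares
np.set_printoptions(precision=4,suppress=True)
w1,w2=W('w1'),W('w2')
rim=[(w2,p) for p in[(316.4,139),(360,84.4),(387.2,118),(339,175)]]+[(w1,p) for p in[(163.3,15),(185,61.2),(203.7,71.3),(259.5,23.3),(249.7,58.7)]]+[('top',p) for p in[(343.8,211.5),(329.7,228.3),(357.2,228.3),(343,247.3)]]
hd=[(w1,(242.2,81.3),.062),(w2,(391,196),.062),(w1,(222.8,75.3),.010),(w2,(354,177),.010),('top',(366,246.3),.060)]
def frame(az,lean):
    z=np.array([np.sin(lean)*np.cos(az),np.sin(lean)*np.sin(az),np.cos(lean)])
    x=np.cross([0,0,1],z);x/=np.linalg.norm(x);y=np.cross(z,x);return np.column_stack([x,y,z])
n=len(rim)
def res(q,rad=.045):
    c=q[:3];F=frame(q[3],q[4]);th=q[5];ph=q[6:]
    o=[]
    for (cam,uv),a in zip(rim,ph):
        o+=list(proj(cam,c+F@[rad*np.cos(a),rad*np.sin(a),0])[0]-uv)
    for cam,uv,h in hd: o+=list(proj(cam,c+F@[rad*np.cos(th),rad*np.sin(th),h])[0]-uv)
    o.append((q[4]-np.pi/6)/.01)
    return np.array(o)
q0=np.r_[.5,-.258,.165,-np.pi/2-.048,np.pi/6,0]
F=frame(q0[3],q0[4])
def nearest(cam,uv): 
    a=np.linspace(0,2*np.pi,73);P=np.array([q0[:3]+F@[.045*np.cos(t),.045*np.sin(t),0] for t in a]);return a[np.argmin(np.linalg.norm(proj(cam,P)-uv,axis=1))]
ph=[nearest(*x) for x in rim]
best=None
for t0 in np.arange(0,6.28,.8):
    q0[5]=t0; s=least_squares(res,np.r_[q0,ph],loss='soft_l1')
    if best is None or s.cost<best.cost: best=s
q=best.x
if __name__=='__main__':
    print('hub',q[:3],'az',q[3],'(+pi/2',q[3]+np.pi/2,') lean deg',np.degrees(q[4]),'theta deg',np.degrees(q[5]))
    print(res(q)[:-1].reshape(-1,2).round(1).tolist())
    F=frame(q[3],q[4]);print(F); print('handle pt',q[:3]+F@[.045*np.cos(q[5]),.045*np.sin(q[5]),.036])
    for w,uv in((w1,(219.2,20.8)),):print('boss',tri((w1,(219.2,20.8)),(w2,(359.6,134)))) 
    print('end',tri((w1,hd[0][1]),(w2,hd[1][1])),'base',tri((w1,hd[2][1]),(w2,hd[3][1])))
E
python3 fit.py
```

```text
hub [ 0.5024 -0.253   0.1635] az -1.6074191495314867 (+pi/2 -0.03662282273659012 ) lean deg 29.925572291091132 theta deg 203.5097857986648
[[-0.5, -0.0], [-0.0, -0.6], [0.1, 0.0], [0.1, -0.6], [0.4, -0.0], [0.0, -0.0], [-0.3, 1.4], [0.4, -0.0], [-0.2, -0.1], [0.1, -1.0], [-1.2, 0.0], [-0.7, 0.0], [-0.0, -1.1], [0.4, 0.2], [0.6, 0.4], [-0.8, 0.8], [0.1, 0.2], [-1.6, -1.3]]
[[ 0.9993  0.0317 -0.0183]
 [-0.0366  0.8661 -0.4985]
 [ 0.      0.4989  0.8667]]
handle pt [ 0.4599 -0.285   0.1857]
boss (array([ 0.5026, -0.2579,  0.1707]), [[-0.2, 0.3], [0.2, -0.3]])
end (array([ 0.4595, -0.2975,  0.2076]), [[0.0, -0.0], [-0.0, 0.0]]) base (array([ 0.4609, -0.2722,  0.1624]), [[-0.3, 0.4], [0.3, -0.4]])
```

```bash
python3 -c "
from h import *
go((.5425,.3574,.34),-.368);go((.5425,.3574,.12),-.368)"
```

```text
dp [0.3006, -0.4864, -0.0017] dist 0.572 roll -0.867 (other 2.274 ) q6 0.532 t 1.5
dp [0.3007, -0.4866, 0.2183] dist 0.612 roll -0.867 (other 2.274 ) q6 0.532 t 1.5
```

```bash
python3 -m jog '[{"dp":[0.03,-0.05,0],"roll":-0.15},{"dp":[0.06,-0.1,0],"roll":-0.3},{"dp":[0.09,-0.15,0],"roll":-0.45},{"dp":[0.12,-0.2,0],"roll":-0.6},{"dp":[0.15,-0.25,0],"roll":-0.75},{"dp":[0.18,-0.3,0],"roll":-0.867},{"dp":[0.21,-0.35,0.03],"roll":-0.867},{"dp":[0.24,-0.4,0.08],"roll":-0.867},{"dp":[0.27,-0.45,0.13],"roll":-0.867},{"dp":[0.3,-0.486,0.18],"roll":-0.867},{"dp":[0.3,-0.486,0.2],"roll":-0.867},{"dp":[0.3,-0.486,0.2],"roll":-0.867}]' 0.05; python3 -c "
from h import *
st();snap('wrist','w3')"
```

```text
clock: 3.0
tcp_pos: [0.5412, 0.3549, 0.1324]
tool_rot: [[0.361, 0.932, -0.01], [0.932, -0.361, -0.005], [-0.008, -0.007, -1.0]]
wrist_force: [-1.2, -0.3, -0.2]
grip_width: 0.0497
t 3.0 tcp [0.5412 0.3549 0.1324] F [-1.2 -0.3 -0.2] w 0.0497 q [ 0.4   0.45  1.49 -0.    1.21  0.77] yaw -0.37
```

View pics/w3.png

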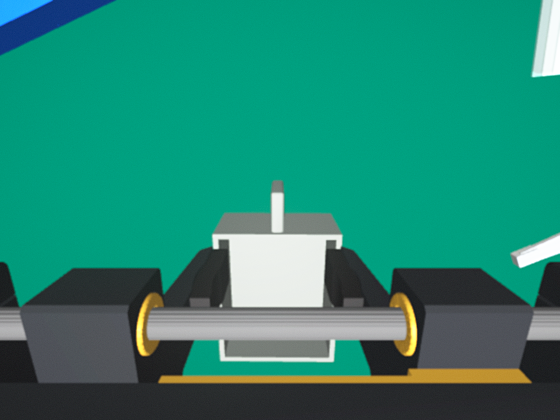

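```bash
python3 -c "
from h import *
st()
c=W('w3')
a=atz(c,(277.5,192.5),.05);b=atz(c,(277.5,231),.05);print('lug top tip',a,'root',b,np.linalg.norm(a-b))
t=-.368
print('expect tip',.5144+.092*.36,.2846+.092*.933)
# rim corners
for uv in((217,234),(341,234)): print(atz(c,uv,.055))
d=(b-a)/np.linalg.norm(b-a);L=a+d*.014;print('lug pt',L, 'yaw',np.arctan2(-(b-a)[0],(b-a)[1])%np.pi)
go((L[0],L[1],.011),-.368)
"
```

```text
t 3.05 tcp [0.5428 0.3549 0.136 ] F [ 0.5 -0.1 -0.2] w 0.0497 q [ 0.4   0.44  1.49 -0.    1.22  0.77] yaw -0.37
lug top tip [0.54929053 0.37319965 0.05      ] root [0.53817571 0.34437665 0.05      ] 0.03089181578139873
expect tip 0.54752 0.37043600000000004
[0.49469837 0.36049019 0.055     ]
[0.58330105 0.3264662  0.055     ]
lug pt [0.54425336 0.36013723 0.05      ] yaw 2.773541010823525
dp [0.006, -0.0001, 0.1249] dist 0.125 roll -0.002 (other 3.139 ) q6 0.767 t 3.05
```

```bash
python3 -m jog '[{"dp":[0.004,0,0.05],"roll":0},{"dp":[0.004,0,0.1],"roll":0},{"dp":[0.004,0,0.123],"roll":0},{"dp":[0.004,0,0.123],"roll":0},{"dp":[0.004,0,0.123],"roll":0}]'; python3 -c "
from h import *
st()"
```

```text
clock: 3.68
tcp_pos: [0.5464, 0.3612, 0.0186]
tool_rot: [[0.361, 0.932, 0.004], [0.932, -0.361, 0.002], [0.003, 0.003, -1.0]]
wrist_force: [-0.5, 0.0, 0.6]
grip_width: 0.0503
t 3.67 tcp [0.5464 0.3612 0.0186] F [-0.5  0.   0.6] w 0.0503 q [ 0.4   0.61  1.52 -0.    1.01  0.77] yaw -0.37
```

```bash
python3 -m jog '[{"dp":[0,0,0],"roll":0},{"dp":[0,0,0],"roll":0},{"dp":[0,0,0],"roll":0},{"dp":[0,0,0],"roll":0}]' 0; python3 -c "
from h import *
st();snap('wrist','w4');t=-.0455
go((.570+.078*np.sin(-t),.1167+.078*np.cos(t),.0125),t)"
```

```text
clock: 4.18
tcp_pos: [0.5442, 0.361, 0.0158]
tool_rot: [[0.361, 0.933, 0.0], [0.933, -0.361, 0.0], [0.0, 0.0, -1.0]]
wrist_force: [0.8, 0.0, -0.5]
grip_width: 0.0123
t 4.17 tcp [0.5442 0.361  0.0158] F [ 0.8  0.  -0.5] w 0.0123 q [0.4  0.61 1.52 0.   1.01 0.77] yaw -0.369
dp [-0.1446, 0.0874, 0.0033] dist 0.169 roll -0.323 (other 2.818 ) q6 0.773 t 4.22
```

View pics/w4.png

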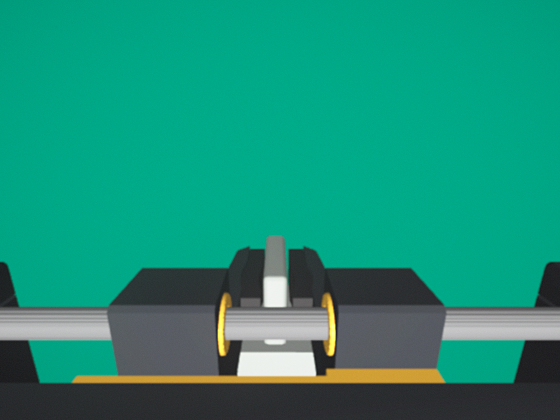

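```bash
python3 -m jog '[{"dp":[0,0,0],"roll":0},{"dp":[-0.015,0.01,0],"roll":-0.08},{"dp":[-0.03,0.02,0],"roll":-0.16},{"dp":[-0.05,0.03,0],"roll":-0.24},{"dp":[-0.07,0.042,0],"roll":-0.323},{"dp":[-0.09,0.055,0],"roll":-0.323},{"dp":[-0.11,0.068,0],"roll":-0.323},{"dp":[-0.13,0.08,0],"roll":-0.323},{"dp":[-0.14,0.087,0],"roll":-0.323},{"dp":[-0.14,0.087,0],"roll":-0.323},{"dp":[-0.14,0.087,0],"roll":-0.323}]'; python3 -c "
from h import *
st();snap('top','t5');snap('side','s5')
crop('t5',130,160,130,100,6,'t5c');crop('s5',180,180,130,100,6,'s5c')"
```

```text
clock: 5.6
tcp_pos: [0.5749, 0.1992, 0.0157]
tool_rot: [[0.046, 0.999, 0.0], [0.999, -0.046, -0.0], [-0.0, 0.0, -1.0]]
wrist_force: [-0.1, -2.3, 0.4]
grip_width: 0.0099
t 5.6 tcp [0.5749 0.1992 0.0157] F [-0.1 -2.3  0.4] w 0.0099 q [ 0.14  0.53  1.64 -0.    0.96  0.18] yaw -0.046
```

View pics/t5c.png

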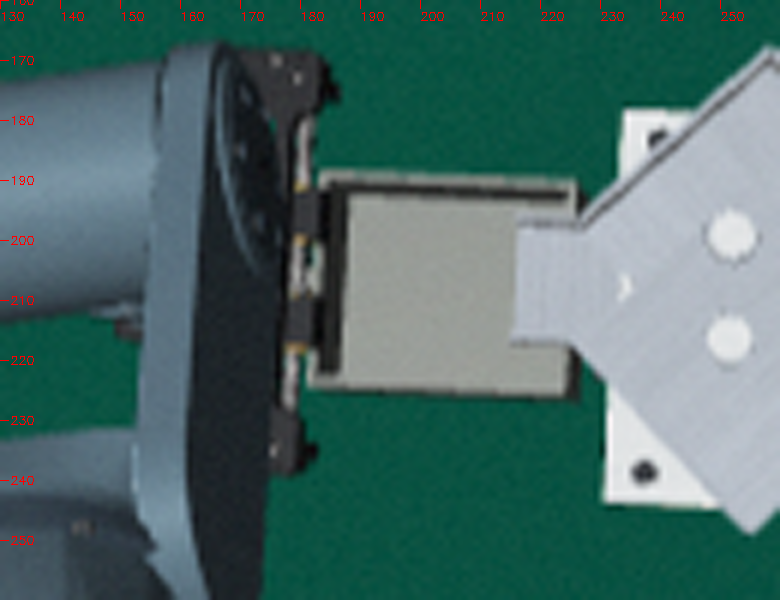

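View pics/s5c.png

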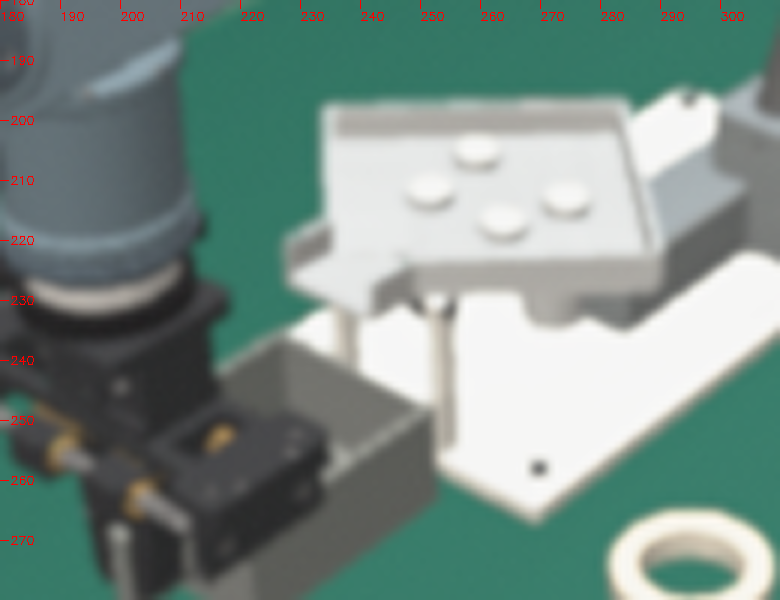

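```bash
python3 -c "
from h import *
P=[atz('top',u,.055) for u in((226.2,190),(225.3,226.2),(180.8,224.7),(183,188.7))]
print(np.round(P,4), np.mean(P,0))
st()"
```

```text
[[0.6172 0.0534 0.055 ]
 [0.516  0.0555 0.055 ]
 [0.521  0.1785 0.055 ]
 [0.6216 0.1738 0.055 ]] [0.56895175 0.11533516 0.055     ]
t 5.7 tcp [0.5749 0.1994 0.0158] F [-0.  -2.3  1.7] w 0.0101 q [ 0.14  0.53  1.64 -0.    0.96  0.18] yaw -0.045
```

```bash
python3 -m jog '[{"dp":[0,0,0],"roll":0},{"dp":[0,0,0],"roll":0},{"dp":[0,0,0],"roll":0}]' 0.05; python3 -m jog '[{"dp":[0,0,-0.03],"roll":0},{"dp":[0,0,-0.08],"roll":0},{"dp":[0.03,0,-0.14],"roll":0},{"dp":[0.03,0,-0.2],"roll":0},{"dp":[0.03,0,-0.26],"roll":0},{"dp":[0.03,0,-0.32],"roll":0},{"dp":[0.03,0,-0.34],"roll":0},{"dp":[0.03,0,-0.34],"roll":0}]';  python3 -c "
from h import *
st();snap('top','t6');snap('side','s6')
crop('t6',130,160,130,100,6,'t6c');
from fit import q,frame
F=frame(q[3],q[4]);h=lambda z:q[:3]+F@[.045*np.cos(q[5]),.045*np.sin(q[5]),z]
H=h(.036);go((H[0],H[1],.36),-.04);go((H[0],H[1],H[2]-.019),-.04);print(H)
"
```

```text
clock: 6.08
tcp_pos: [0.5747, 0.1992, 0.0156]
tool_rot: [[0.046, 0.999, -0.0], [0.999, -0.046, 0.0], [0.0, -0.0, -1.0]]
wrist_force: [0.4, -0.5, 0.9]
grip_width: 0.0377
clock: 7.08
tcp_pos: [0.577, 0.2292, 0.358]
tool_rot: [[0.046, 0.999, 0.004], [0.999, -0.046, 0.001], [0.001, 0.004, -1.0]]
wrist_force: [0.4, -0.0, -0.2]
grip_width: 0.0498
t 7.08 tcp [0.577  0.2292 0.358 ] F [ 0.4 -0.  -0.2] w 0.0498 q [0.19 0.21 1.33 0.   1.59 0.23] yaw -0.046
dp [-0.5186, -0.0921, -0.0054] dist 0.527 roll -0.006 (other 3.136 ) q6 0.233 t 7.17
dp [-0.5185, -0.0917, 0.1878] dist 0.559 roll -0.006 (other 3.136 ) q6 0.233 t 7.17
[ 0.4599 -0.285   0.1857]
```

View pics/t6c.png

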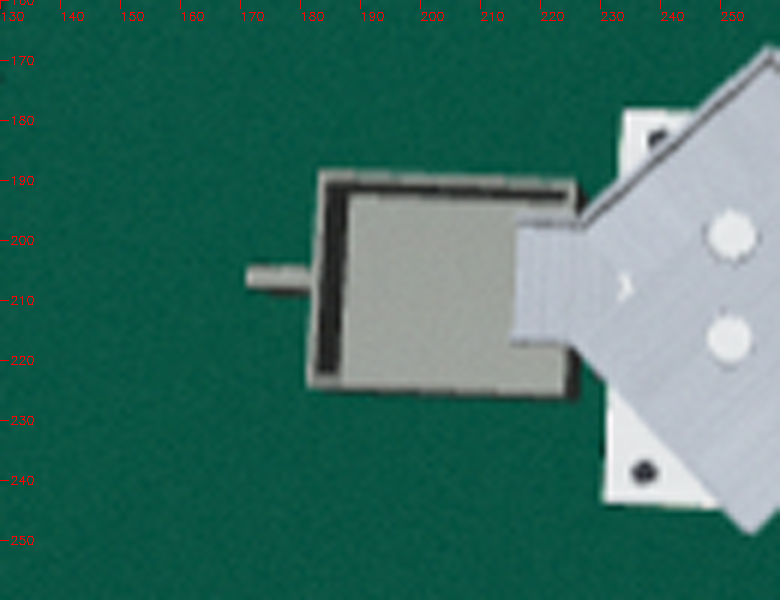

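```bash
python3 -m jog '[{"dp":[-0.05,-0.01,0],"roll":0},{"dp":[-0.11,-0.02,0],"roll":0},{"dp":[-0.17,-0.03,0],"roll":0},{"dp":[-0.23,-0.04,0],"roll":0},{"dp":[-0.29,-0.05,0],"roll":0},{"dp":[-0.35,-0.062,0],"roll":0},{"dp":[-0.41,-0.073,0],"roll":0},{"dp":[-0.47,-0.083,0],"roll":0},{"dp":[-0.518,-0.092,0.03],"roll":0},{"dp":[-0.518,-0.092,0.06],"roll":0},{"dp":[-0.518,-0.092,0.06],"roll":0},{"dp":[-0.518,-0.092,0.06],"roll":0}]' 0.06; python3 -c "
from h import *
st();snap('wrist','w7');snap('top','t7')
from fit import q,frame
F=frame(q[3],q[4]);h=lambda z:q[:3]+F@[.045*np.cos(q[5]),.045*np.sin(q[5]),z]
print(proj(W('w7'),[h(.01),h(.062)]))
H=h(.036);go((H[0],H[1],H[2]-.019),-.04)"
```

```text
clock: 8.68
tcp_pos: [0.4607, -0.2839, 0.2957]
tool_rot: [[0.045, 0.999, -0.0], [0.999, -0.045, 0.001], [0.001, -0.0, -1.0]]
wrist_force: [0.2, -1.0, 0.7]
grip_width: 0.0599
t 8.68 tcp [ 0.4607 -0.2839  0.2957] F [ 0.2 -1.   0.7] w 0.0599 q [-0.77  0.06  1.62  0.    1.46 -0.73] yaw -0.045
[[274.7272 189.2469]
 [274.7876 233.3959]]
dp [-0.0008, -0.0015, 0.1302] dist 0.13 roll -0.005 (other 3.137 ) q6 -0.726 t 8.78
```

View pics/w7.png

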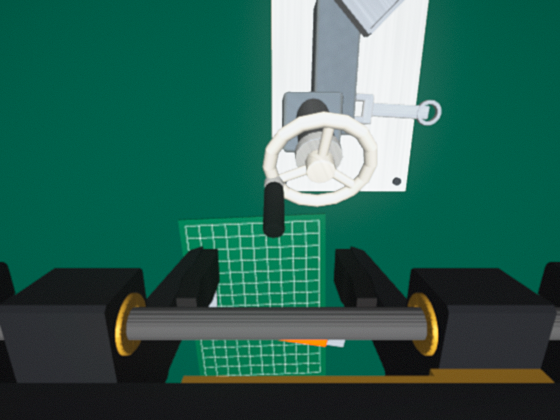

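```bash
python3 -c "
from h import *
crop('w7',255,100,130,145,5,'w7c')"
```

```text
(no output)
```

View pics/w7c.png

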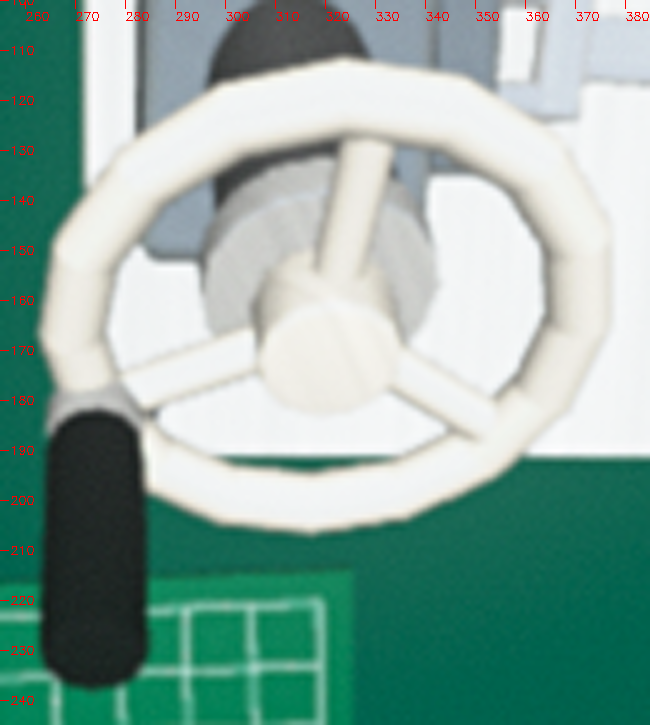

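```bash
sed -i "s/^def frame/w7=W('w7'); rim+=[(w7,p) for p in[(270,160),(371,154),(324,118.6),(318,200.6)]]; hd+=[(w7,(274,230),.062),(w7,(274.4,187),.010)]\ndef frame/" fit.py; python3 fit.py; python3 -c "
from h import *
from fit import q,frame
F=frame(q[3],q[4]);h=lambda z:q[:3]+F@[.045*np.cos(q[5]),.045*np.sin(q[5]),z]
H=h(.036);go((H[0],H[1],H[2]-.019),-.042)"
```

```text
hub [ 0.5022 -0.2525  0.1621] az -1.612632139644503 (+pi/2 -0.04183581284960636 ) lean deg 29.814799829918147 theta deg 924.0759578153373
[[-1.3, -0.0], [-0.0, -0.4], [-0.7, -0.0], [0.1, -0.8], [0.3, -0.0], [-0.2, 0.2], [-0.3, 1.7], [-0.0, 0.0], [-0.3, -0.2], [0.1, -0.8], [-1.5, 0.0], [-0.9, 0.0], [-0.0, -1.1], [0.6, 0.1], [0.3, -0.0], [0.0, 2.2], [0.0, 0.7], [-0.0, 0.5], [-0.5, 0.1], [-0.9, 1.0], [-0.6, -0.1], [-1.9, -1.2], [0.5, 2.2], [0.2, 1.5]]
[[ 0.9991  0.0363 -0.0208]
 [-0.0418  0.8669 -0.4968]
 [ 0.      0.4972  0.8676]]
handle pt [ 0.4598 -0.2846  0.1842]
boss (array([ 0.5026, -0.2579,  0.1707]), [[-0.2, 0.3], [0.2, -0.3]])
end (array([ 0.4595, -0.2975,  0.2076]), [[0.0, -0.0], [-0.0, 0.0]]) base (array([ 0.4609, -0.2722,  0.1624]), [[-0.3, 0.4], [0.3, -0.4]])
dp [-0.0004, -0.0017, 0.1317] dist 0.132 roll -0.003 (other 3.139 ) q6 -0.726 t 8.78
```

```bash
python3 -m jog '[{"dp":[0,-0.001,0.04],"roll":0},{"dp":[0,-0.001,0.08],"roll":0},{"dp":[0,-0.001,0.11],"roll":0},{"dp":[0,-0.001,0.128],"roll":0},{"dp":[0,-0.001,0.128],"roll":0},{"dp":[0,-0.001,0.128],"roll":0}]'; python3 -m jog '[{"dp":[0,0,0],"roll":0},{"dp":[0,0,0],"roll":0},{"dp":[0,0,0],"roll":0},{"dp":[0,0,0],"roll":0}]' 0; python3 -c "
from h import *
st();snap('wrist','w8')"
```

```text
clock: 9.52
tcp_pos: [0.4604, -0.2849, 0.1693]
tool_rot: [[0.046, 0.999, 0.002], [0.999, -0.046, -0.002], [-0.002, 0.002, -1.0]]
wrist_force: [-0.7, 0.4, -0.0]
grip_width: 0.0601
clock: 10.02
tcp_pos: [0.4595, -0.2843, 0.1678]
tool_rot: [[0.046, 0.999, 0.0], [0.999, -0.046, -0.0], [-0.0, 0.0, -1.0]]
wrist_force: [-0.8, -0.4, 0.3]
grip_width: 0.022
t 10.03 tcp [ 0.4595 -0.2843  0.1678] F [-0.8 -0.4  0.3] w 0.022 q [-0.77  0.18  1.76 -0.    1.2  -0.73] yaw -0.046
```

View pics/w8.png

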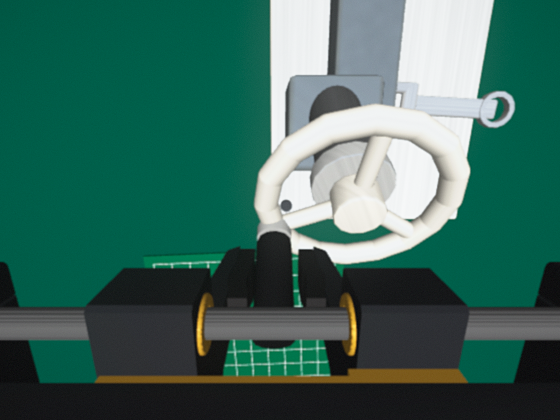

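```bash
cat >> h.py <<'E'
def circ(t0,step,n,r_=.045,lean=np.pi/6):
    for i in range(1,n+1):
        a=np.radians(t0-step*i);b=np.radians(t0)
        s=r_*(np.sin(a)-np.sin(b));c=r_*(np.cos(a)-np.cos(b))
        print('{"dp":[%.3f,%.3f,%.3f],"roll":0},'%(np.cos(lean)*s,c,-np.sin(lean)*s),end='')
    print('\nend theta',t0-step*n)
def chk(t):
    """force & position error resolved in wheel frame at angle t (deg)"""
    o=r.get_obs(); a=np.radians(t); ps=-.044
    Fx=np.array([np.cos(ps),np.sin(ps),0]);l=np.pi/6
    Fz=np.array([np.sin(l)*np.sin(ps),-np.sin(l)*np.cos(ps),np.cos(l)]);Fy=np.cross(Fz,Fx)
    er=np.cos(a)*Fx+np.sin(a)*Fy; et=np.sin(a)*Fx-np.cos(a)*Fy
    f=o['wrist_force'];hub=np.array([.5022,-.2525,.1635]);d=o['tcp_pos']+[0,0,.019]-hub
    print('t',round(float(o['clock']),2),'Frad %.1f Ftan(cw) %.1f Fax %.1f'%(f@er,f@et,f@Fz),'pos r %.4f th %.1f h %.4f'%(np.hypot(d@Fx,d@Fy),np.degrees(np.arctan2(d@Fy,d@Fx))%360,d@Fz),'w',round(float(o['grip_width']),4))
E
python3 -c "
from h import *
circ(204,15,4);chk(204)"
```

```text
{"dp":[0.010,-0.003,-0.006],"roll":0},{"dp":[0.020,-0.004,-0.012],"roll":0},{"dp":[0.030,-0.001,-0.017],"roll":0},{"dp":[0.039,0.005,-0.022],"roll":0},
end theta 144
t 10.07 Frad 8.1 Ftan(cw) 1.9 Fax 3.7 pos r 0.0452 th 202.9 h 0.0369 w 0.0181
```

```bash
python3 -m jog '[{"dp":[0,0,0],"roll":0},{"dp":[0.010,-0.003,-0.006],"roll":0},{"dp":[0.020,-0.004,-0.012],"roll":0},{"dp":[0.030,-0.001,-0.017],"roll":0},{"dp":[0.039,0.005,-0.022],"roll":0},{"dp":[0.039,0.005,-0.022],"roll":0}]'; python3 -c "
from h import *
chk(144);circ(144,15,6)"
```

```text
clock: 10.82
tcp_pos: [0.4651, -0.2444, 0.1908]
tool_rot: [[0.045, 0.999, -0.003], [0.999, -0.045, 0.002], [0.001, -0.003, -1.0]]
wrist_force: [-12.1, 5.0, 13.7]
grip_width: 0.0171
t 10.82 Frad 16.3 Ftan(cw) 1.4 Fax 9.6 pos r 0.0471 th 142.5 h 0.0368 w 0.0171
{"dp":[0.007,0.008,-0.004],"roll":0},{"dp":[0.013,0.018,-0.007],"roll":0},{"dp":[0.016,0.029,-0.009],"roll":0},{"dp":[0.016,0.041,-0.009],"roll":0},{"dp":[0.013,0.053,-0.008],"roll":0},{"dp":[0.009,0.063,-0.005],"roll":0},
end theta 54
```

```bash
python3 -m jog '[{"dp":[0.000,-0.002,-0.001],"roll":0},{"dp":[0.007,0.006,-0.005],"roll":0},{"dp":[0.013,0.016,-0.008],"roll":0},{"dp":[0.016,0.027,-0.01],"roll":0},{"dp":[0.016,0.027,-0.01],"roll":0}]'; python3 -c "
from h import *
chk(99);circ(99,15,6)"
```

```text
clock: 11.45
tcp_pos: [0.4953, -0.2304, 0.1998]
tool_rot: [[0.045, 0.999, 0.002], [0.999, -0.045, 0.0], [0.0, 0.002, -1.0]]
wrist_force: [1.7, 1.7, 0.5]
grip_width: 0.0169
t 11.45 Frad 1.6 Ftan(cw) 1.8 Fax -0.5 pos r 0.0472 th 99.5 h 0.0370 w 0.0169
{"dp":[0.000,0.012,-0.000],"roll":0},{"dp":[-0.002,0.023,0.001],"roll":0},{"dp":[-0.007,0.033,0.004],"roll":0},{"dp":[-0.014,0.042,0.008],"roll":0},{"dp":[-0.023,0.048,0.013],"roll":0},{"dp":[-0.032,0.051,0.019],"roll":0},
end theta 9
```

```bash
python3 -m jog '[{"dp":[0.000,0.012,0],"roll":0},{"dp":[-0.002,0.023,0.001],"roll":0},{"dp":[-0.007,0.033,0.004],"roll":0},{"dp":[-0.014,0.042,0.008],"roll":0},{"dp":[-0.023,0.048,0.013],"roll":0},{"dp":[-0.032,0.051,0.019],"roll":0},{"dp":[-0.032,0.051,0.019],"roll":0}]'; python3 -c "
from h import *
chk(9);circ(9,15,12)"
```

```text
clock: 12.32
tcp_pos: [0.5447, -0.2667, 0.1803]
tool_rot: [[0.047, 0.999, 0.003], [0.999, -0.047, -0.002], [-0.002, 0.003, -1.0]]
wrist_force: [6.9, -0.8, -2.2]
grip_width: 0.0172
t 12.32 Frad 6.6 Ftan(cw) 2.6 Fax -1.7 pos r 0.0436 th 9.5 h 0.0372 w 0.0172
{"dp":[-0.010,0.000,0.006],"roll":0},{"dp":[-0.020,-0.002,0.012],"roll":0},{"dp":[-0.029,-0.008,0.017],"roll":0},{"dp":[-0.036,-0.016,0.021],"roll":0},{"dp":[-0.042,-0.026,0.024],"roll":0},{"dp":[-0.045,-0.037,0.026],"roll":0},{"dp":[-0.045,-0.049,0.026],"roll":0},{"dp":[-0.042,-0.061,0.025],"roll":0},{"dp":[-0.038,-0.071,0.022],"roll":0},{"dp":[-0.031,-0.079,0.018],"roll":0},{"dp":[-0.022,-0.086,0.013],"roll":0},{"dp":[-0.012,-0.089,0.007],"roll":0},
end theta -171
```

```bash
python3 -m jog '[{"dp":[-0.010,0.001,0.006],"roll":0},{"dp":[-0.020,-0.001,0.012],"roll":0},{"dp":[-0.029,-0.007,0.017],"roll":0},{"dp":[-0.036,-0.016,0.021],"roll":0},{"dp":[-0.042,-0.026,0.024],"roll":0},{"dp":[-0.045,-0.037,0.026],"roll":0},{"dp":[-0.045,-0.037,0.026],"roll":0}]'; python3 -c "
from h import *
chk(-81);circ(-81,15,12)"
```

```text
clock: 13.2
tcp_pos: [0.5032, -0.3082, 0.1551]
tool_rot: [[0.046, 0.999, -0.001], [0.999, -0.046, 0.001], [0.001, -0.001, -1.0]]
wrist_force: [-2.8, 5.5, 7.7]
grip_width: 0.0171
t 13.2 Frad -8.9 Ftan(cw) 1.6 Fax 4.0 pos r 0.0430 th 274.6 h 0.0370 w 0.0171
{"dp":[-0.000,-0.012,0.000],"roll":0},{"dp":[0.002,-0.023,-0.001],"roll":0},{"dp":[0.007,-0.033,-0.004],"roll":0},{"dp":[0.014,-0.042,-0.008],"roll":0},{"dp":[0.023,-0.048,-0.013],"roll":0},{"dp":[0.032,-0.051,-0.019],"roll":0},{"dp":[0.043,-0.052,-0.025],"roll":0},{"dp":[0.052,-0.049,-0.030],"roll":0},{"dp":[0.061,-0.043,-0.035],"roll":0},{"dp":[0.069,-0.035,-0.040],"roll":0},{"dp":[0.074,-0.025,-0.043],"roll":0},{"dp":[0.077,-0.014,-0.044],"roll":0},
end theta -261
```

```bash
sed -i "s/hub=np.array(\[.5022,-.2525,.1635\])/hub=np.array([.5022,-.2525,.1635])-.0017*Fx+.0021*Fy/" h.py; python3 -c "
from h import *
chk(-83.5);circ(-83.5,15,12)"
```

```text
t 13.2 Frad -8.8 Ftan(cw) 2.0 Fax 4.0 pos r 0.0453 th 276.5 h 0.0370 w 0.0171
{"dp":[0.000,-0.012,-0.000],"roll":0},{"dp":[0.003,-0.023,-0.002],"roll":0},{"dp":[0.008,-0.033,-0.005],"roll":0},{"dp":[0.016,-0.041,-0.009],"roll":0},{"dp":[0.024,-0.047,-0.014],"roll":0},{"dp":[0.034,-0.050,-0.020],"roll":0},{"dp":[0.044,-0.050,-0.026],"roll":0},{"dp":[0.054,-0.046,-0.031],"roll":0},{"dp":[0.063,-0.040,-0.036],"roll":0},{"dp":[0.070,-0.032,-0.040],"roll":0},{"dp":[0.075,-0.022,-0.043],"roll":0},{"dp":[0.077,-0.010,-0.045],"roll":0},
end theta -263.5
```

```bash
python3 -m jog '[{"dp":[0.001,-0.012,-0.001],"roll":0},{"dp":[0.004,-0.023,-0.003],"roll":0},{"dp":[0.009,-0.033,-0.006],"roll":0},{"dp":[0.017,-0.041,-0.010],"roll":0},{"dp":[0.025,-0.047,-0.015],"roll":0},{"dp":[0.035,-0.050,-0.021],"roll":0},{"dp":[0.035,-0.05,-0.021],"roll":0}]'; python3 -c "
from h import *
chk(-173.5);circ(-173.5,15,12)"
```

```text
clock: 14.08
tcp_pos: [0.4551, -0.2696, 0.1761]
tool_rot: [[0.045, 0.999, -0.002], [0.999, -0.045, 0.001], [0.001, -0.002, -1.0]]
wrist_force: [-6.9, 0.7, 2.0]
grip_width: 0.0172
t 14.07 Frad 6.7 Ftan(cw) 2.1 Fax 1.5 pos r 0.0447 th 183.8 h 0.0369 w 0.0172
{"dp":[0.010,0.000,-0.006],"roll":0},{"dp":[0.020,0.003,-0.012],"roll":0},{"dp":[0.029,0.009,-0.017],"roll":0},{"dp":[0.036,0.018,-0.021],"roll":0},{"dp":[0.041,0.028,-0.023],"roll":0},{"dp":[0.043,0.040,-0.025],"roll":0},{"dp":[0.043,0.051,-0.025],"roll":0},{"dp":[0.040,0.063,-0.023],"roll":0},{"dp":[0.035,0.073,-0.020],"roll":0},{"dp":[0.028,0.081,-0.016],"roll":0},{"dp":[0.019,0.087,-0.011],"roll":0},{"dp":[0.009,0.089,-0.005],"roll":0},
end theta -353.5
```

```bash
python3 -m jog '[{"dp":[0.010,-0.001,-0.006],"roll":0},{"dp":[0.020,0.002,-0.012],"roll":0},{"dp":[0.029,0.008,-0.017],"roll":0},{"dp":[0.036,0.017,-0.021],"roll":0},{"dp":[0.041,0.028,-0.023],"roll":0},{"dp":[0.043,0.040,-0.025],"roll":0},{"dp":[0.043,0.051,-0.025],"roll":0},{"dp":[0.040,0.063,-0.023],"roll":0},{"dp":[0.035,0.073,-0.020],"roll":0},{"dp":[0.028,0.081,-0.016],"roll":0},{"dp":[0.019,0.087,-0.011],"roll":0},{"dp":[0.009,0.089,-0.005],"roll":0},{"dp":[0.009,0.089,-0.005],"roll":0}]'; python3 -c "
from h import *
chk(-353.5);circ(-353.5,15,12);snap('side','s9');crop('s9',200,140,130,130,5,'s9c')"
```

```text
clock: 15.7
tcp_pos: [0.5449, -0.2661, 0.1806]
tool_rot: [[0.046, 0.999, -0.002], [0.999, -0.046, 0.0], [0.0, -0.002, -1.0]]
wrist_force: [-5.4, -2.4, -1.3]
grip_width: 0.0171
t 15.7 Frad -5.6 Ftan(cw) 2.4 Fax 0.2 pos r 0.0453 th 7.4 h 0.0371 w 0.0171
{"dp":[-0.010,-0.000,0.006],"roll":0},{"dp":[-0.020,-0.003,0.012],"roll":0},{"dp":[-0.029,-0.009,0.017],"roll":0},{"dp":[-0.036,-0.018,0.021],"roll":0},{"dp":[-0.041,-0.028,0.023],"roll":0},{"dp":[-0.043,-0.040,0.025],"roll":0},{"dp":[-0.043,-0.051,0.025],"roll":0},{"dp":[-0.040,-0.063,0.023],"roll":0},{"dp":[-0.035,-0.073,0.020],"roll":0},{"dp":[-0.028,-0.081,0.016],"roll":0},{"dp":[-0.019,-0.087,0.011],"roll":0},{"dp":[-0.009,-0.089,0.005],"roll":0},
end theta -533.5
```

View pics/s9c.png

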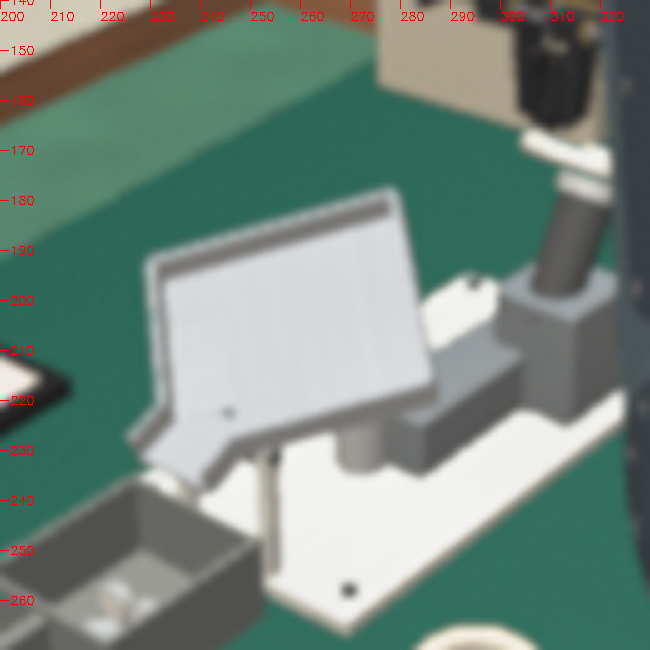

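```bash
python3 -m jog '[{"dp":[-0.010,-0.001,0.006],"roll":0},{"dp":[-0.020,-0.004,0.012],"roll":0},{"dp":[-0.029,-0.010,0.017],"roll":0},{"dp":[-0.036,-0.018,0.021],"roll":0},{"dp":[-0.041,-0.028,0.023],"roll":0},{"dp":[-0.043,-0.040,0.025],"roll":0},{"dp":[-0.043,-0.051,0.025],"roll":0},{"dp":[-0.043,-0.051,0.025],"roll":0}]'; python3 -c "
from h import *
chk(-458.5);circ(-458.5,5,10)
snap('top','t10');snap('side','s10');crop('t10',205,140,130,110,6,'t10c');crop('s10',200,140,130,130,5,'s10c')"
```

```text
clock: 16.75
tcp_pos: [0.4907, -0.3071, 0.1555]
tool_rot: [[0.047, 0.999, -0.003], [0.999, -0.047, -0.0], [-0.0, -0.003, -1.0]]
wrist_force: [-2.9, -1.8, -3.4]
grip_width: 0.0172
t 16.75 Frad 3.8 Ftan(cw) 2.3 Fax -2.0 pos r 0.0449 th 260.5 h 0.0371 w 0.0172
{"dp":[0.001,-0.004,-0.000],"roll":0},{"dp":[0.002,-0.008,-0.001],"roll":0},{"dp":[0.003,-0.011,-0.002],"roll":0},{"dp":[0.004,-0.015,-0.002],"roll":0},{"dp":[0.006,-0.018,-0.003],"roll":0},{"dp":[0.008,-0.021,-0.005],"roll":0},{"dp":[0.010,-0.024,-0.006],"roll":0},{"dp":[0.013,-0.027,-0.007],"roll":0},{"dp":[0.015,-0.030,-0.009],"roll":0},{"dp":[0.018,-0.032,-0.010],"roll":0},
end theta -508.5
```

View pics/t10c.png

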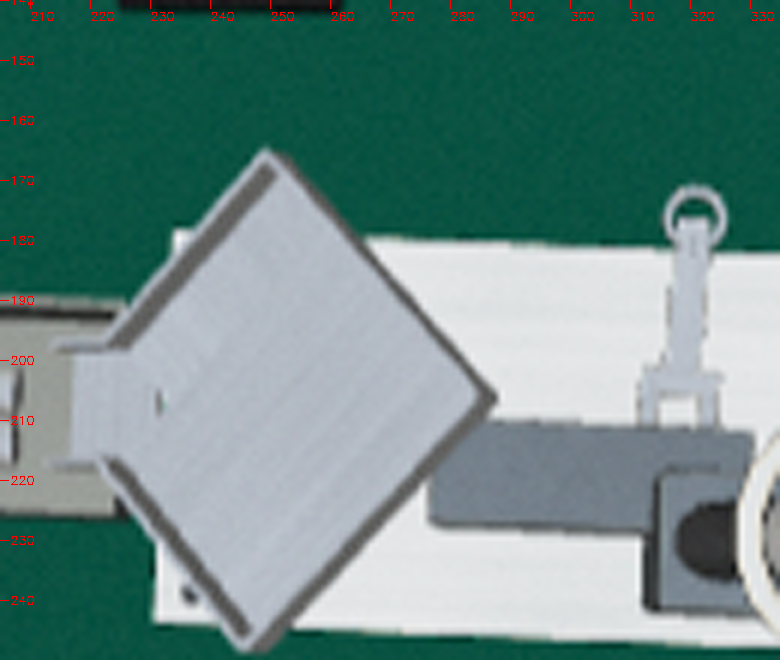

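View pics/s10c.png

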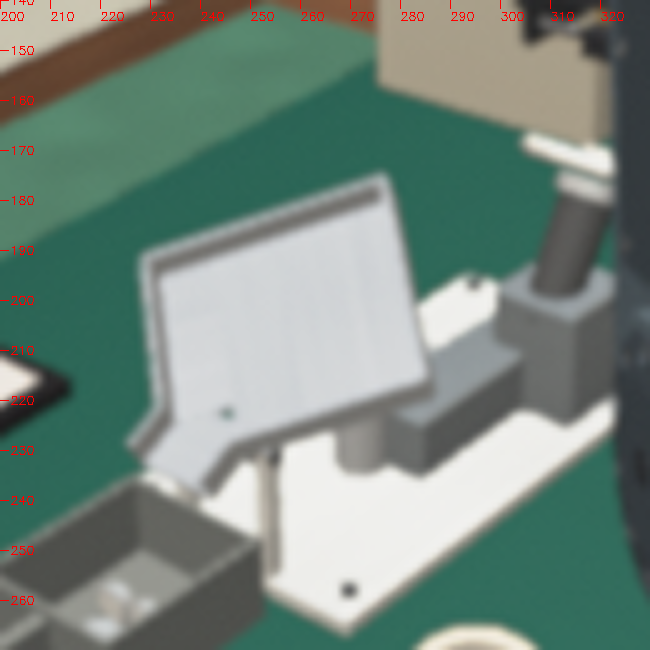

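```bash
python3 -c "
from h import *
a=tri(('top',(295.7,209.5)),('side',(283.5,197)));b=tri(('top',(287.8,206.3)),('side',(276.8,174.8)));c=tri(('top',(287.8,206.3)),('side',(276.8,174.8)))
print(a,b)
l0=np.array([.568,.076,.102])
import math
for X in(a[0],b[0]): print(math.degrees(math.asin((X[2]-.09)/.214)), X[2])
"
```

```text
(array([ 0.55643242, -0.13680168,  0.11152183]), [[-0.2, -0.3], [0.3, 0.0]]) (array([ 0.55872203, -0.11140972,  0.19685741]), [[-1.0, -1.4], [1.4, 0.1]])
5.771953044009971 0.11152182577461459
29.95592568842045 0.1968574051973368
```

```bash
python3 -m jog '[{"dp":[0.002,-0.008,-0.001],"roll":0},{"dp":[0.004,-0.015,-0.002],"roll":0},{"dp":[0.008,-0.021,-0.005],"roll":0},{"dp":[0.013,-0.027,-0.007],"roll":0},{"dp":[0.018,-0.032,-0.010],"roll":0},{"dp":[0.018,-0.032,-0.010],"roll":0}]'; python3 -c "
from h import *
chk(-508.5);circ(-508.5,5,10)"
```

```text
clock: 17.6
tcp_pos: [0.4605, -0.2871, 0.1662]
tool_rot: [[0.046, 0.999, -0.002], [0.999, -0.046, 0.0], [-0.0, -0.002, -1.0]]
wrist_force: [-6.3, -0.8, 0.7]
grip_width: 0.0174
t 17.6 Frad 5.7 Ftan(cw) 2.8 Fax 1.1 pos r 0.0447 th 210.6 h 0.0370 w 0.0174
{"dp":[0.003,-0.002,-0.002],"roll":0},{"dp":[0.006,-0.003,-0.004],"roll":0},{"dp":[0.009,-0.005,-0.005],"roll":0},{"dp":[0.013,-0.006,-0.007],"roll":0},{"dp":[0.016,-0.006,-0.009],"roll":0},{"dp":[0.019,-0.007,-0.011],"roll":0},{"dp":[0.023,-0.007,-0.013],"roll":0},{"dp":[0.026,-0.006,-0.015],"roll":0},{"dp":[0.029,-0.005,-0.017],"roll":0},{"dp":[0.033,-0.004,-0.019],"roll":0},
end theta -558.5
```

```bash
python3 -m jog '[{"dp":[0.003,-0.002,-0.002],"roll":0},{"dp":[0.006,-0.003,-0.004],"roll":0},{"dp":[0.006,-0.003,-0.004],"roll":0}]' >/dev/null; python3 -c "
from h import *
chk(-518.5);circ(-518.5,5,4)"
```

```text
t 17.98 Frad 7.6 Ftan(cw) -0.1 Fax 0.4 pos r 0.0447 th 200.7 h 0.0370 w 0.0171
{"dp":[0.003,-0.001,-0.002],"roll":0},{"dp":[0.007,-0.002,-0.004],"roll":0},{"dp":[0.010,-0.003,-0.006],"roll":0},{"dp":[0.013,-0.003,-0.008],"roll":0},
end theta -538.5
```

```bash
python3 -m jog '[{"dp":[0.003,-0.001,-0.002],"roll":0},{"dp":[0.007,-0.002,-0.004],"roll":0},{"dp":[0.007,-0.002,-0.004],"roll":0}]' >/dev/null; python3 -c "
from h import *
chk(-528.5);circ(-528.5,5,4)"
```

```text
t 18.35 Frad 8.4 Ftan(cw) 0.5 Fax 1.8 pos r 0.0446 th 189.9 h 0.0369 w 0.0172
{"dp":[0.003,-0.001,-0.002],"roll":0},{"dp":[0.007,-0.001,-0.004],"roll":0},{"dp":[0.010,-0.001,-0.006],"roll":0},{"dp":[0.014,-0.000,-0.008],"roll":0},
end theta -548.5
```

```bash
python3 -m jog '[{"dp":[0.003,0,-0.002],"roll":0},{"dp":[0.007,-0.001,-0.004],"roll":0},{"dp":[0.007,-0.001,-0.004],"roll":0}]' >/dev/null; python3 -c "
from h import *
chk(-538.5);circ(-538.5,5,4)"
```

```text
t 18.73 Frad 6.3 Ftan(cw) 0.2 Fax 1.0 pos r 0.0447 th 179.2 h 0.0369 w 0.0172
{"dp":[0.003,0.000,-0.002],"roll":0},{"dp":[0.007,0.000,-0.004],"roll":0},{"dp":[0.010,0.001,-0.006],"roll":0},{"dp":[0.013,0.002,-0.008],"roll":0},
end theta -558.5
```

```bash
python3 -m jog '[{"dp":[0.003,0,-0.002],"roll":0},{"dp":[0.007,0,-0.004],"roll":0},{"dp":[0.01,0.001,-0.006],"roll":0}]' >/dev/null; python3 -c "
from h import *
chk(166);circ(165,5,4)"
```

```text
t 19.1 Frad 4.7 Ftan(cw) -2.6 Fax -2.2 pos r 0.0447 th 164.0 h 0.0370 w 0.0171
{"dp":[0.003,0.001,-0.002],"roll":0},{"dp":[0.006,0.003,-0.004],"roll":0},{"dp":[0.009,0.004,-0.005],"roll":0},{"dp":[0.012,0.007,-0.007],"roll":0},
end theta 145
```

```bash
python3 -m jog '[{"dp":[0.003,0.001,-0.002],"roll":0},{"dp":[0.006,0.003,-0.004],"roll":0},{"dp":[0.009,0.004,-0.005],"roll":0}]' >/dev/null; python3 -c "
from h import *
chk(150);circ(149,5,4)"
```

```text
t 19.48 Frad 3.2 Ftan(cw) -2.6 Fax 0.3 pos r 0.0448 th 149.7 h 0.0369 w 0.017
{"dp":[0.003,0.002,-0.002],"roll":0},{"dp":[0.005,0.005,-0.003],"roll":0},{"dp":[0.008,0.007,-0.005],"roll":0},{"dp":[0.010,0.010,-0.006],"roll":0},
end theta 129
```

```bash
python3 -m jog '[{"dp":[0.003,0.002,-0.002],"roll":0},{"dp":[0.005,0.005,-0.003],"roll":0},{"dp":[0.008,0.007,-0.005],"roll":0}]' >/dev/null; python3 -c "
from h import *
chk(135);circ(134,5,4)"
```

```text
t 19.85 Frad -1.2 Ftan(cw) -3.4 Fax -5.0 pos r 0.0449 th 134.4 h 0.0370 w 0.0172
{"dp":[0.002,0.003,-0.001],"roll":0},{"dp":[0.004,0.006,-0.002],"roll":0},{"dp":[0.006,0.009,-0.003],"roll":0},{"dp":[0.008,0.013,-0.004],"roll":0},
end theta 114
```

```bash
python3 -m jog '[{"dp":[0.002,0.003,-0.001],"roll":0},{"dp":[0.004,0.006,-0.002],"roll":0},{"dp":[0.006,0.009,-0.003],"roll":0}]' >/dev/null; python3 -c "
from h import *
chk(119);circ(119,5,4)"
```

```text
t 20.23 Frad 2.7 Ftan(cw) -4.2 Fax -0.5 pos r 0.0448 th 119.8 h 0.0370 w 0.0169
{"dp":[0.002,0.004,-0.001],"roll":0},{"dp":[0.003,0.007,-0.002],"roll":0},{"dp":[0.004,0.011,-0.002],"roll":0},{"dp":[0.004,0.015,-0.003],"roll":0},
end theta 99
```

```bash
python3 -m jog '[{"dp":[0.002,0.004,-0.001],"roll":0},{"dp":[0.003,0.007,-0.002],"roll":0},{"dp":[0.004,0.011,-0.002],"roll":0}]' >/dev/null; python3 -c "
from h import *
chk(104);circ(104,5,4)"
```

```text
t 20.6 Frad 7.6 Ftan(cw) -3.1 Fax 3.2 pos r 0.0447 th 104.3 h 0.0370 w 0.017
{"dp":[0.001,0.004,-0.000],"roll":0},{"dp":[0.001,0.008,-0.001],"roll":0},{"dp":[0.001,0.012,-0.001],"roll":0},{"dp":[0.001,0.016,-0.001],"roll":0},
end theta 84
```

```bash
python3 -m jog '[{"dp":[0.001,0.004,0],"roll":0},{"dp":[0.001,0.008,-0.001],"roll":0},{"dp":[0.001,0.012,-0.001],"roll":0}]' >/dev/null; python3 -c "
from h import *
chk(89);circ(89,5,4)"
```

```text
t 20.98 Frad 4.7 Ftan(cw) -2.6 Fax -1.0 pos r 0.0449 th 88.4 h 0.0370 w 0.0172
{"dp":[-0.000,0.004,0.000],"roll":0},{"dp":[-0.001,0.008,0.000],"roll":0},{"dp":[-0.002,0.012,0.001],"roll":0},{"dp":[-0.003,0.015,0.001],"roll":0},
end theta 69
```

```bash
python3 -m jog '[{"dp":[0,0.004,0],"roll":0},{"dp":[0,0.008,0],"roll":0},{"dp":[-0.001,0.012,0.001],"roll":0}]' >/dev/null; python3 -c "
from h import *
chk(74);circ(73,5,4)"
```

```text
t 21.35 Frad 4.5 Ftan(cw) -3.3 Fax 0.1 pos r 0.0449 th 72.7 h 0.0371 w 0.0175
{"dp":[-0.001,0.004,0.001],"roll":0},{"dp":[-0.003,0.007,0.001],"roll":0},{"dp":[-0.004,0.011,0.002],"roll":0},{"dp":[-0.006,0.014,0.004],"roll":0},
end theta 53
```

```bash
python3 -m jog '[{"dp":[-0.001,0.004,0],"roll":0},{"dp":[-0.002,0.007,0.001],"roll":0},{"dp":[-0.004,0.011,0.002],"roll":0}]' >/dev/null; python3 -c "
from h import *
chk(58);circ(57,5,4)"
```

```text
t 21.73 Frad 2.1 Ftan(cw) -3.4 Fax -0.8 pos r 0.0450 th 57.8 h 0.0371 w 0.0171
{"dp":[-0.002,0.003,0.001],"roll":0},{"dp":[-0.004,0.006,0.002],"roll":0},{"dp":[-0.007,0.009,0.004],"roll":0},{"dp":[-0.009,0.011,0.005],"roll":0},
end theta 37
```

```bash
python3 -m jog '[{"dp":[-0.002,0.003,0.001],"roll":0},{"dp":[-0.004,0.006,0.002],"roll":0},{"dp":[-0.006,0.009,0.004],"roll":0}]' >/dev/null; python3 -c "
from h import *
chk(43);circ(43,5,4)"
```

```text
t 22.1 Frad 2.2 Ftan(cw) -3.0 Fax 0.4 pos r 0.0451 th 42.7 h 0.0371 w 0.0174
{"dp":[-0.003,0.003,0.001],"roll":0},{"dp":[-0.005,0.005,0.003],"roll":0},{"dp":[-0.008,0.007,0.005],"roll":0},{"dp":[-0.011,0.009,0.007],"roll":0},
end theta 23
```

```bash
python3 -m jog '[{"dp":[-0.003,0.003,0.001],"roll":0},{"dp":[-0.005,0.005,0.003],"roll":0},{"dp":[-0.008,0.007,0.005],"roll":0}]' >/dev/null; python3 -c "
from h import *
chk(28);circ(28,5,4)"
```

```text
t 22.48 Frad -0.1 Ftan(cw) -2.2 Fax 2.0 pos r 0.0452 th 27.7 h 0.0371 w 0.0173
{"dp":[-0.003,0.002,0.002],"roll":0},{"dp":[-0.006,0.003,0.004],"roll":0},{"dp":[-0.010,0.004,0.006],"roll":0},{"dp":[-0.013,0.005,0.007],"roll":0},
end theta 8
```

```bash
python3 -m jog '[{"dp":[-0.003,0.002,0.002],"roll":0},{"dp":[-0.006,0.003,0.004],"roll":0},{"dp":[-0.01,0.004,0.006],"roll":0}]' >/dev/null; python3 -c "
from h import *
chk(13);circ(12,5,4)"
```

```text
t 22.85 Frad 1.2 Ftan(cw) -2.2 Fax 4.0 pos r 0.0452 th 12.0 h 0.0371 w 0.017
{"dp":[-0.003,0.001,0.002],"roll":0},{"dp":[-0.007,0.001,0.004],"roll":0},{"dp":[-0.010,0.001,0.006],"roll":0},{"dp":[-0.014,0.001,0.008],"roll":0},
end theta -8
```

```bash
python3 -m jog '[{"dp":[-0.003,0.001,0.002],"roll":0},{"dp":[-0.007,0.001,0.004],"roll":0},{"dp":[-0.01,0.001,0.006],"roll":0}]' >/dev/null; python3 -c "
from h import *
chk(-3);circ(-3,5,4)"
```

```text
t 23.23 Frad -6.0 Ftan(cw) -23.1 Fax 11.8 pos r 0.0453 th 359.1 h 0.0369 w 0.0174
{"dp":[-0.003,-0.000,0.002],"roll":0},{"dp":[-0.007,-0.001,0.004],"roll":0},{"dp":[-0.010,-0.002,0.006],"roll":0},{"dp":[-0.013,-0.004,0.008],"roll":0},
end theta -23
```

```bash
python3 -m jog '[{"dp":[-0.001,0,0.0005],"roll":0},{"dp":[-0.001,0,0.0005],"roll":0},{"dp":[-0.001,0,0.0005],"roll":0}]' >/dev/null; python3 -c "
from h import *
chk(-1)"
```

```text
t 23.6 Frad -3.5 Ftan(cw) -16.8 Fax 9.2 pos r 0.0453 th 359.3 h 0.0370 w 0.0174
```

```bash
python3 -m jog '[{"dp":[-0.001,0,0.001],"roll":0},{"dp":[-0.002,0,0.001],"roll":0},{"dp":[-0.002,0,0.001],"roll":0}]' >/dev/null; python3 -c "
from h import *
chk(-1);circ(-1,-15,6)"
```

```text
t 23.98 Frad -6.7 Ftan(cw) -26.1 Fax 11.8 pos r 0.0453 th 358.9 h 0.0369 w 0.0172
{"dp":[0.010,-0.001,-0.006],"roll":0},{"dp":[0.020,-0.006,-0.011],"roll":0},{"dp":[0.028,-0.013,-0.016],"roll":0},{"dp":[0.034,-0.022,-0.020],"roll":0},{"dp":[0.038,-0.033,-0.022],"roll":0},{"dp":[0.040,-0.044,-0.023],"roll":0},
end theta 89
```

```bash
python3 -m jog '[{"dp":[0.012,-0.001,-0.007],"roll":0},{"dp":[0.022,-0.006,-0.012],"roll":0},{"dp":[0.030,-0.013,-0.017],"roll":0},{"dp":[0.036,-0.022,-0.021],"roll":0},{"dp":[0.040,-0.033,-0.023],"roll":0},{"dp":[0.042,-0.044,-0.024],"roll":0},{"dp":[0.042,-0.044,-0.024],"roll":0},{"dp":[0.042,-0.044,-0.024],"roll":0}]' >/dev/null; python3 -c "
from h import *
chk(89)"
```

```text
t 24.98 Frad 12.4 Ftan(cw) -3.6 Fax 7.8 pos r 0.0447 th 89.0 h 0.0369 w 0.0168
```

```bash
python3 -m jog '[{"dp":[0.001,0,-0.0005],"roll":0},{"dp":[0.001,0,-0.0005],"roll":0}]' >/dev/null; python3 -c "
from h import *
chk(89)"; python3 -m jog '[{"dp":[0,0,0],"roll":0},{"dp":[0,0,0],"roll":0},{"dp":[0,0,0],"roll":0},{"dp":[0,0,0],"roll":0}]' 0.055; python3 -m jog '[{"dp":[0,0,-0.02],"roll":0},{"dp":[0,0,-0.05],"roll":0},{"dp":[0,0,-0.09],"roll":0},{"dp":[0,0,-0.13],"roll":0},{"dp":[0,0,-0.16],"roll":0},{"dp":[0,0,-0.16],"roll":0}]'; python3 -c "
from h import *
st();snap('wrist','w11')"
```

```text
t 25.23 Frad 5.8 Ftan(cw) -2.2 Fax 7.0 pos r 0.0448 th 89.0 h 0.0369 w 0.0171
clock: 25.72
tcp_pos: [0.5019, -0.2301, 0.1983]
tool_rot: [[0.046, 0.999, -0.001], [0.999, -0.046, 0.0], [0.0, -0.001, -1.0]]
wrist_force: [-0.1, 0.1, 0.2]
grip_width: 0.054
clock: 26.48
tcp_pos: [0.503, -0.2308, 0.3614]
tool_rot: [[0.046, 0.999, 0.004], [0.999, -0.046, -0.003], [-0.003, 0.004, -1.0]]
wrist_force: [0.2, -0.7, -0.5]
grip_width: 0.055
t 26.48 tcp [ 0.503  -0.2308  0.3614] F [ 0.2 -0.7 -0.5] w 0.055 q [-0.64  0.05  1.5  -0.    1.58 -0.6 ] yaw -0.046
```

View pics/w11.png

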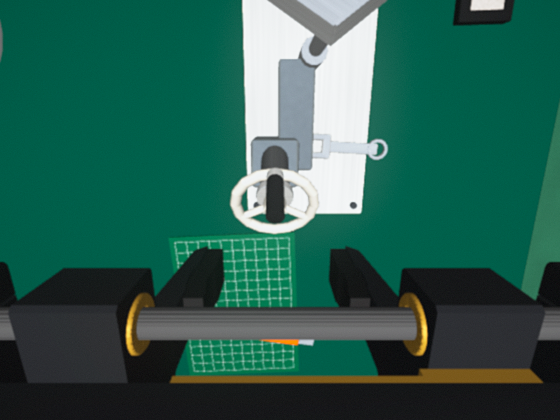

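```bash
python3 -m jog '[{"dp":[-0.05,-0.05,-0.03],"roll":0},{"dp":[-0.1,-0.1,-0.03],"roll":0},{"dp":[-0.1,-0.1,-0.03],"roll":0},{"dp":[-0.1,-0.1,-0.03],"roll":0}]' >/dev/null; python3 -c "
from h import *
st();snap('side','s12');snap('top','t12');crop('s12',170,220,110,90,7,'s12c');crop('t12',160,160,225,110,3,'t12c')"
```

```text
t 27.02 tcp [ 0.3963 -0.326   0.3868] F [-0.1  0.6 -0.1] w 0.0549 q [-0.92 -0.04  1.55 -0.    1.64 -0.87] yaw -0.049
```

View pics/s12c.png

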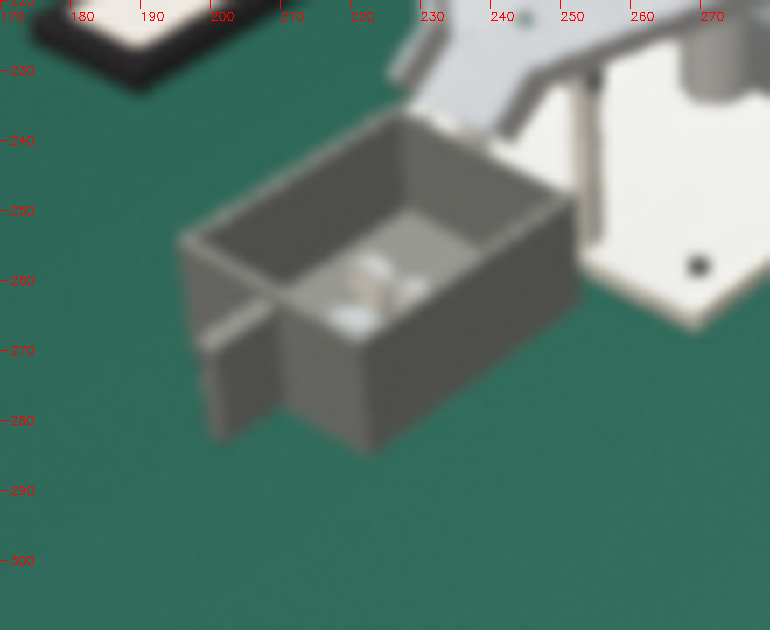

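View pics/t12.png

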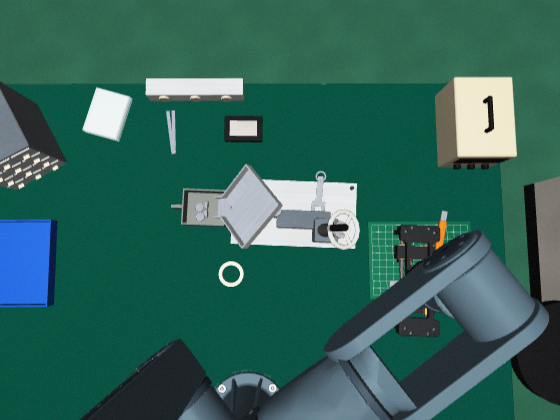

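View pics/t12c.png

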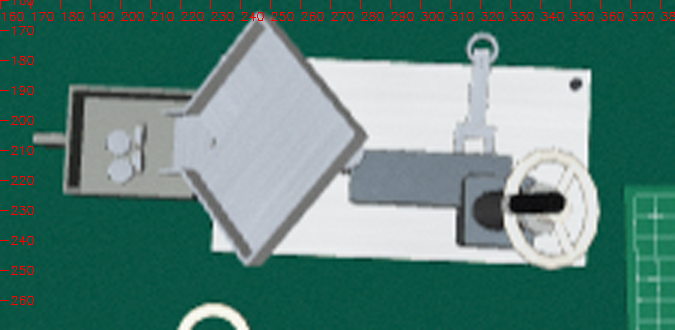

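```bash
python3 -c "
from h import *
crop('t12',180,185,50,45,14,'t12d');crop('s12',205,245,40,30,16,'s12d')"
```

View pics/t12d.png

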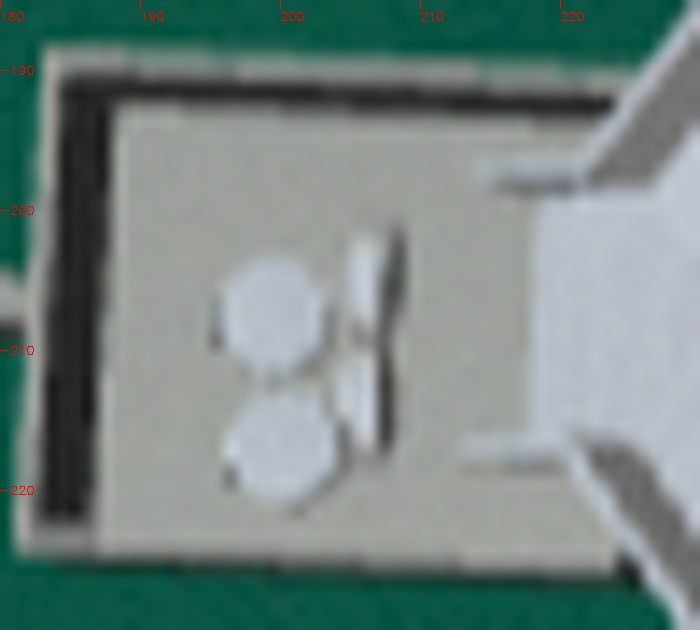

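View pics/s12d.png

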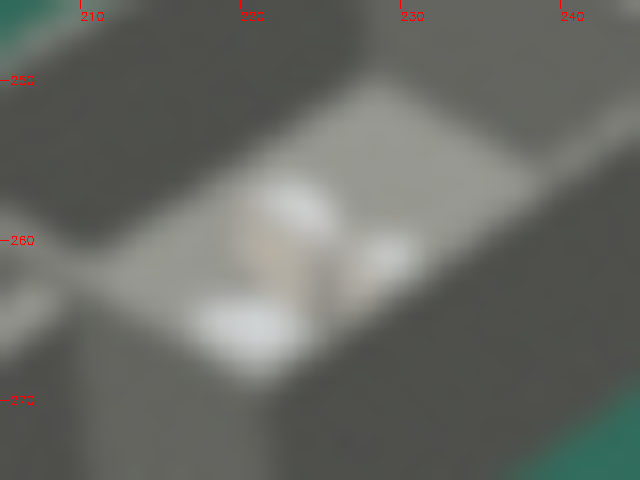

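```bash
python3 -c "
from h import *
ps=-.044;l=np.pi/6;Fx=np.array([np.cos(ps),np.sin(ps),0]);Fz=np.array([np.sin(l)*np.sin(ps),-np.sin(l)*np.cos(ps),np.cos(l)]);Fy=np.cross(Fz,Fx)
hub=np.array([.5022,-.2525,.1635])-.0017*Fx+.0021*Fy
for t in(69,79,89,99): print(t,proj(W('w11'),[hub+.045*(np.cos(np.radians(t))*Fx+np.sin(np.radians(t))*Fy)+h*Fz for h in(.01,.062)]).round(1).tolist())
crop('w11',225,140,110,100,6,'w11c')"
```

```text
69 [[289.2, 181.5], [291.1, 219.6]]
79 [[281.8, 179.9], [282.9, 218.0]]
89 [[274.2, 179.3], [274.2, 217.5]]
99 [[266.5, 179.7], [265.5, 217.9]]
```

View pics/w11c.png

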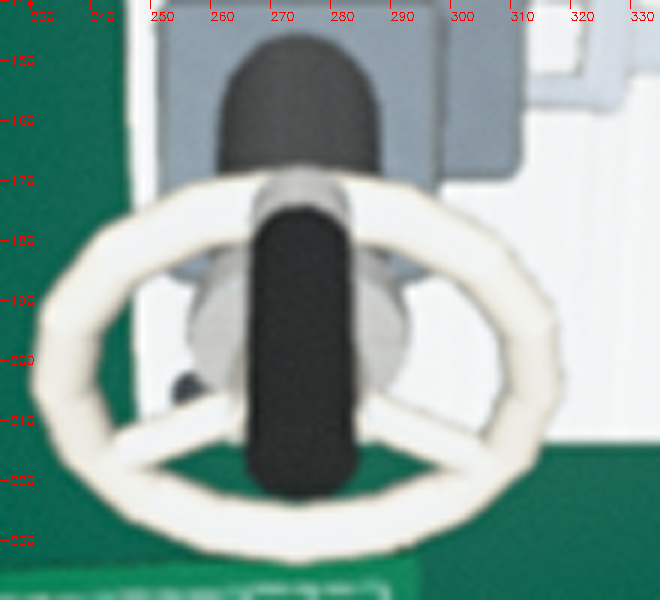

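The handle stands at column 275 over the top of the wheel. That puts it at about 88 to 89°, 90° back from the stop. All four cells are in the bin, so I'm handing in.

```bash
python3 -c "
from h import *
st();print(r.close_job())"
```

```text
t 27.12 tcp [ 0.3976 -0.3249  0.3873] F [0.8 0.2 0.5] w 0.0548 q [-0.92 -0.04  1.55  0.    1.64 -0.87] yaw -0.046
the job is handed in; nothing more can be done
None
```

The job is done and handed in at 27.1 s, well inside the 72 s limit; no verdict is reported.

- **Bin:** I slid it by its lug to within about 2 mm of the drop point, with the lug facing away from the tray.
- **Wheel to the stop:** I cranked it clockwise about 2.58 turns. At the stop the force at the handle jumped from about 3 N to between 17 and 26 N. The handle stayed at 359° while I pushed roughly 2 to 3 mm further.
- **Backing off:** I turned it back to 89.0° by the arm's reading, which is 90° from the stop. The last wrist picture agrees with the handle at about 88 to 89°. I then let go and moved the arm clear.
- **Last checks:** The final pictures show an empty tray and an upright bin holding all four cells. Two lie flat and two stand on edge beside them. They appeared unmoved since an earlier picture.
- **Bystanders:** The tape and wrench look untouched. The arm partly hid the ruler and knife in the last top view, but it never went near them.

One disagreement came up: the handle forces and the arm's own readings put the wheel centre about 2 to 3 mm from my camera estimate. I corrected for that while cranking.

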